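# Clamp a spice jar with the ratchet knob, two clicks past touch

## Task

Stand the square spice jar upright on the square black mark of the jar clamp, a flat side toward the flat rest, without banging it down, and let go of it. Then wind the clamp's black bar knob clockwise until you feel the rubber foot press the jar against the rest, go on to the second pawl click after that touch and no further, and let go so that the pawl alone holds the glass jar snug and flush. Do not overtighten, and leave the cup, the cupcake and the timer where they stand.

Things in the scene. Friction and masses are not known exactly. Their poses are not given: they have to be found in the camera images.
- clamp_base: Fixed grey base plate of the jar clamp, 130 (x) x 300 (y) x 10 mm; origin at the centre of its underside on the table, z up. Its own y axis is the clamping direction: the knob stands at own y = -85 mm; the flat rest (aluminium plate with rubber face, 66 mm wide, top 52 mm above the table) at the other end, its face at own y = +118 mm, looking toward -y.
- jar_seat (a point): Centre of the jar's underside when the jar is flush with the rest: on the base plate's top (10 mm above the table), at own (0, +95 mm) of clamp_base, in the middle of a square black mark; axes as clamp_base's. Set the jar down 3 to 7 mm from here toward the knob, square to the base, to clear the rest (the foot is at least 10 mm clear at the start); the foot pushes it flush.
- spice_jar: Glass spice jar standing upright: square body with rounded corners, 45 mm across the flats, 54 mm across the corners, with a round cap of 46 mm from 77 mm up; 98 mm high. Origin at the centre of its underside, z up, x and y square to the flats. About 0.11 kg.
- knob_grip (a point): Point on the knob's vertical axis, 56 mm above the table. The black bar is 14 mm thick, 52 mm long (along this point's x) and 36 mm high, from 33 to 69 mm above the table; under it a 54 mm round hub and the toothed wheel, 86 mm in diameter, 20 to 28 mm above the table. Pinch the bar across its thickness, along this point's y.
- clamp_knob (a joint): Knob and wheel angle, rad; grows clockwise seen from above (tightening). The pawl clicks at each whole multiple of 0.262 (24 teeth), surely by 0.03 beyond it, then stops the wheel running back below it, also while the knob is let go and regripped: no backing off. Starts at 0 to 0.4, ends at 3.2. At 0 the bar lies along the base's x. Turning takes 0.02 to 0.08 N m, plus 0.02 per newton of the foot.
- clamp_slide: Aluminium sliding head and rack, driven by the knob 20 mm along the base's +y per rad (5.24 mm a click); origin as clamp_base's at knob angle 0. Its front carries a plunger on a 1 N/mm spring (no preload) and the rubber foot. Pressing the jar against the rest, each click adds about 5 N: 5 to 10.5 N at the second click after touch.
- deli_cup: Bystander: clear round cup, 109 mm across, 72 mm high, origin at the centre of its underside. It and the jar may have swapped sides.
- cupcake: Bystander: brown dipped cupcake, 77 mm across, 67 mm high, behind the clamp; origin at the centre of its underside.
- kitchen_timer: Bystander: round white kitchen timer with red top, 62 mm across, 44 mm high, behind the clamp; origin at the centre of its underside.
- head_front (a point): Centre of the sliding head's front face, 37 mm above the table, facing the jar. Ahead of it stands the round rubber foot, 22 mm across, screwed in or out by hand: its face is 21 to 44 mm ahead of this point, not measured. With the jar home it touches somewhere between 1.0 and 2.2 rad of knob angle.
- pawl_nose (a point): Nose of the red sprung pawl, on the wheel's rim at the far side of the knob, 24 mm above the table; it jumps about 4 mm in at each click.
There are look-alikes about, which are no part of the job. Of the things that look like the spice_jar, the largest one is meant.

How it is judged:
On the way, in this order (a step that is already met when the one before it is completed fails the run):
1. the jar stands released and upright on the clamp's seat, the clamp still open (horizontal distance between spice_jar and jar_seat below 0.014 m and z of spice_jar in the frame of jar_seat below 0.003 m and angle between spice_jar's own z axis and vertical below 0.1 rad and linear speed of spice_jar below 0.02 m/s and contact force between the fingers and spice_jar below 0.2 N and contact force between clamp_slide and spice_jar below 2.5 N), for 0.2 s.
2. the foot presses the jar with 4.5 to 12 N while nothing of the robot touches the knob (contact force between clamp_slide and spice_jar between 4.5 and 12 N and contact force between the fingers and clamp_base below 0.2 N), for 0.3 s.
At the end, for the whole second after the job is handed in: The jar stands upright (within 0.06 rad) and flush with the rest (its origin not more than 3 mm short of jar_seat along the clamping direction and within 10 mm of it), the foot presses it with 4.5 to 12 N (second click after touch), and the knob is at rest, held by the pawl alone (contact force between clamp_slide and spice_jar between 4.5 and 12 N and y of spice_jar in the frame of jar_seat above -0.003 m and horizontal distance between spice_jar and jar_seat below 0.01 m and z of spice_jar in the frame of jar_seat below 0.003 m and angle between spice_jar's own z axis and vertical below 0.06 rad and linear speed of spice_jar below 0.01 m/s and velocity of joint clamp_knob between -0.05 and 0.05 rad/s).
It fails at once if the clamp squeezes the glass jar with more than 17 N (contact force between clamp_slide and spice_jar above 17 N).
It fails at once if the jar is banged down on the clamp (over 60 N) (contact force between spice_jar and clamp_base above 60 N).
It fails at once if the cup, the cupcake or the timer is moved by more than 30 mm (distance of any of deli_cup, cupcake, kitchen_timer from where it was at the start of the episode above 0.03 m).
It also fails if it takes over 56 s, if anything falls off the work surface, if the arm or the gripper's body presses on something with over 40 N, if the wrist force passes 120 N, or if a joint passes its speed limit or range.

## Robot

A 7-joint arm with a two-finger parallel gripper is mounted at the origin on a cart in front of the work surface, level with it; the furniture and walls round the work are solid. World frame = base frame: x ahead of the robot, y to its left, z up, the work surface at z = 0. Lengths are in m, angles in rad, forces in N, time in s.
With the tool pointing down it reaches from about 0.4 to 0.875 m from the base axis. Payload 6.5 kg.
Tool frame: the origin (TCP) lies on the mounting face of the last link; the fingertips stand 166 mm ahead of it and the grasp point (between the pads) lies 147 mm ahead of it; z points along the fingers, x is the direction in which the jaws open and shut, and the axes are right-handed (so a half turn about z gives the same grasp; the last joint's range is limited). The gripper opens to 88 mm and grips with 3 to 60 N. Pads are 18 mm wide; open, the fingers measure 123 mm over their backs; the gripper's body (75 mm by 187 mm) begins 45 mm behind the grasp point.
Start: joints at [1.145, 0.536, -0.004, 1.538, 0.003, 1.067, -0.071], TCP at [0.229, -0.608, 0.405] pointing down, gripper open.
Joint ranges: [-2.7, 2.7], [-0.37, 2.16], [-1.27, 1.26], [0.24, 2.4], [-1.31, 4.45], [0.19, 1.91], [-2.76, 2.76]. Speed limits (rad/s): [2.39, 2.39, 3.14, 3.14, 3.14, 3.14, 3.14].

## Interface

Orientations are given as a unit quaternion [w, x, y, z].
In Python, from workcell import ctrl, optics gives the robot as it stands.
- The arm moves only by the tool move_arm, never from a script. Its argument "moves" is a list of rows, each a list of 7 numbers: the finger opening in cm, from 0 to 8.81, then the shift along the world's x, y, z in cm, then the turn, a rotation vector about the world's x, y, z in rad. In form: [[hand, dx, dy, dz, rx, ry, rz], ...]. A call has 1 to 20 rows; each row is the pose to reach, as a shift and turn from the pose measured when the call began; what a row does not reach only later rows make up. A row lasts 1/12 s, in which the tool goes at most 41.7 mm and 7.16 degrees, less where a joint would pass 70% of its speed; a pose out of reach is approached as far as the arm can. A call with a gripper value outside its range is refused whole. The fingers move at their own pace and stop on an object; "grip_force" is the grip in N (left out, the last holds). Time passes only in rows, so rows that repeat a pose let the fingers close. It gives the time, the measured TCP pose, the force and the opening at its end, in the units of the state.
- ctrl.read_state(): the state, without advancing time (a new reading comes with each control period).
- optics.capture(name): name is "scene" or "top" or "wrist"; returns the picture (480x640x3 uint8, blue, green, red); there is no depth.
- optics.camera_model(name): a dict with "K" (3x3 intrinsics, pixels), "camera_from_world" (4x4, takes a point from world to camera coordinates). Camera axes: x right, y down, z forward; pixel columns grow to the right and rows downward; lengths in m; the calibration is good to about 2 mm. A picture is of the moment at which its call begins: read the wrist's pose just before it. camera_model takes no time and is no camera call; for the wrist camera it gives the pose at the moment of the call.
- ctrl.job_done(): hands the job in, once; it reports no verdict.
The state is a dict: "time": time; "joint_pos": joint angles; "qvel": joint speeds; "joint_torque": joint torques, N m; "tcp_pos": TCP position; "tool_rot": TCP orientation; "contact_force": force on the tool from outside, world axes, zero at the start; "moment": the same for the moment, N m; "grip_width": finger opening in m.
Only numpy, scipy, OpenCV 4.12 (cv2) and the standard library are available. Lean on these libraries where they do the work, as an engineer would, in place of code of your own. Each camera call takes 0.05 s, during which the arm holds its last target.

## Working session

There is one attempt and no reset: what is moved stays moved. The work goes in short steps, Python scripts to look and compute and a tool call to move; the robot and the scene stay as the last step left them, time stands still between calls to the robot, and variables do not carry over. Pictures are saved under pics/ and viewed, and the job is handed in when it is done.

Besides the shell and the picture viewer there is one more tool, called after ">>>" as name([rows], argument=value, ...), one row to a line, values as JSON. move_arm: Moves the arm, as the interface text tells. Its arguments: {"type":"object","properties":{"moves":{"type":"array"},"grip_force":{"type":"number"}},"required":["moves"]}

```bash
mkdir -p pics; ls
python3 - <<'E'
from workcell import ctrl, optics
import cv2, numpy as np
np.set_printoptions(precision=4,suppress=True)
print(ctrl.read_state())
for n in ["scene","top","wrist"]:
    im=optics.capture(n); cv2.imwrite(f"pics/{n}0.png",im)
    m=optics.camera_model(n); print(n,m["K"],m["camera_from_world"])
E
```

```text
pics
{'time': 0.0, 'joint_pos': array([ 1.1448,  0.5372, -0.0044,  1.5388,  0.0026,  1.0673, -0.0712]), 'qvel': array([-0.0011, -0.0006, -0.    ,  0.0005, -0.0016,  0.0001,  0.0005]), 'joint_torque': array([ -0.0005, -57.0977,   0.9903, -25.1607,  -0.0563,   0.0178,
         0.0001]), 'tcp_pos': array([ 0.2287, -0.6081,  0.4038]), 'tool_rot': array([-0.0004,  0.8222, -0.5692, -0.0007]), 'contact_force': array([-0.6568,  0.1413,  0.3395]), 'moment': array([-0.012, -0.022,  0.029]), 'grip_width': 0.08845860922892951}
scene [[597.7902   0.     316.7494]
 [  0.     597.7902 232.1071]
 [  0.       0.       1.    ]] [[-0.6619 -0.7494 -0.0141  0.3972]
 [-0.5687  0.5144 -0.6418  0.3917]
 [ 0.4883 -0.4168 -0.7667  0.9662]
 [ 0.      0.      0.      1.    ]]
top [[595.4946   0.     319.4395]
 [  0.     595.4946 240.7969]
 [  0.       0.       1.    ]] [[ 0.012  -0.9999 -0.001  -0.0198]
 [-0.9895 -0.0118 -0.1443  0.6153]
 [ 0.1443  0.0027 -0.9895  1.5333]
 [ 0.      0.      0.      1.    ]]
wrist [[381.4168   0.     316.1884]
 [  0.     381.4168 241.484 ]
 [  0.       0.       1.    ]] [[ 0.3512 -0.9363 -0.0026 -0.6478]
 [-0.8939 -0.3361  0.2965 -0.0402]
 [-0.2785 -0.1018 -0.955   0.3902]
 [ 0.      0.      0.      1.    ]]
```

View pics/scene0.png

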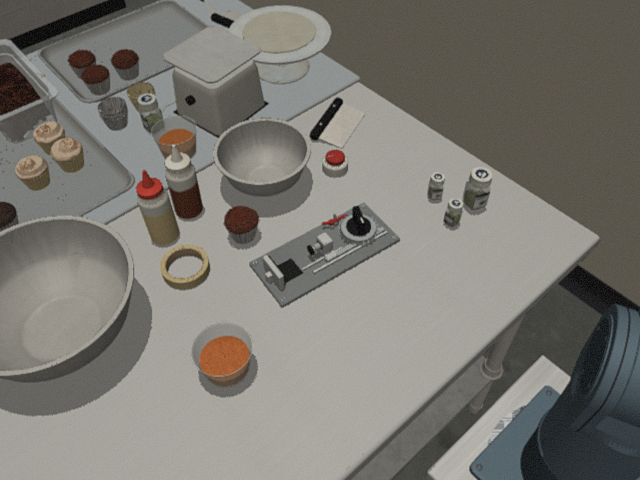

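View pics/top0.png

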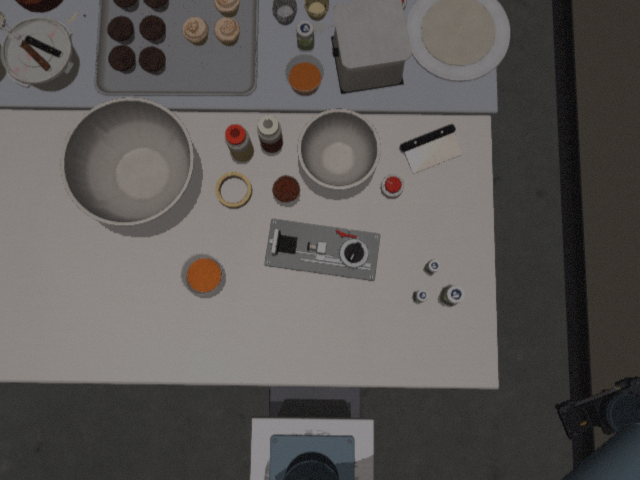

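View pics/wrist0.png

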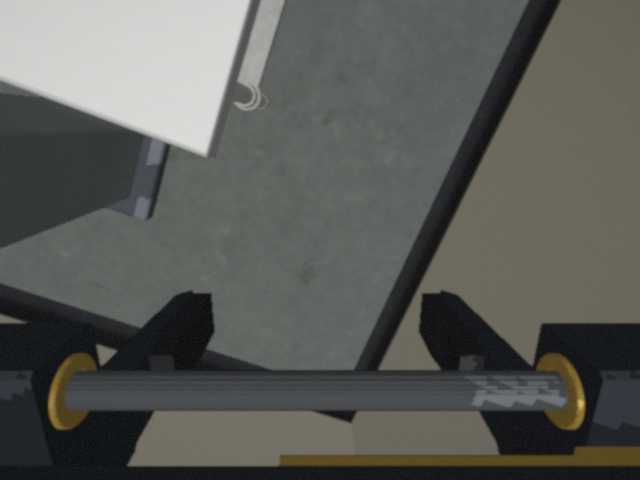

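```bash
cat > h.py <<'E'
from workcell import ctrl, optics
import cv2, numpy as np
np.set_printoptions(precision=4,suppress=True)
def ray(m,u,v):
    K=m["K"];T=m["camera_from_world"];R=T[:3,:3];t=T[:3,3]
    d=R.T@np.linalg.solve(K,[u,v,1.]);c=-R.T@t
    return c,d
def onz(m,u,v,z):
    c,d=ray(m,u,v);return c+d*(z-c[2])/d[2]
def proj(m,p):
    T=m["camera_from_world"];q=m["K"]@(T[:3,:3]@np.asarray(p)+T[:3,3]);return q[:2]/q[2]
E
python3 - <<'E'
import cv2
a=cv2.imread("pics/top0.png")
cv2.imwrite("pics/top0_clamp.png",cv2.resize(a[205:295,255:390],None,fx=5.9,fy=5.9,interpolation=cv2.INTER_CUBIC))
cv2.imwrite("pics/top0_jar.png",cv2.resize(a[250:320,400:480],None,fx=8,fy=8,interpolation=cv2.INTER_CUBIC))
a=cv2.imread("pics/scene0.png")
cv2.imwrite("pics/sc0_clamp.png",cv2.resize(a[195:310,240:405],None,fx=4.8,fy=4.8,interpolation=cv2.INTER_CUBIC))
cv2.imwrite("pics/sc0_jar.png",cv2.resize(a[155:235,410:510],None,fx=7,fy=7,interpolation=cv2.INTER_CUBIC))
E
```

```text
(no output)
```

View pics/top0_clamp.png

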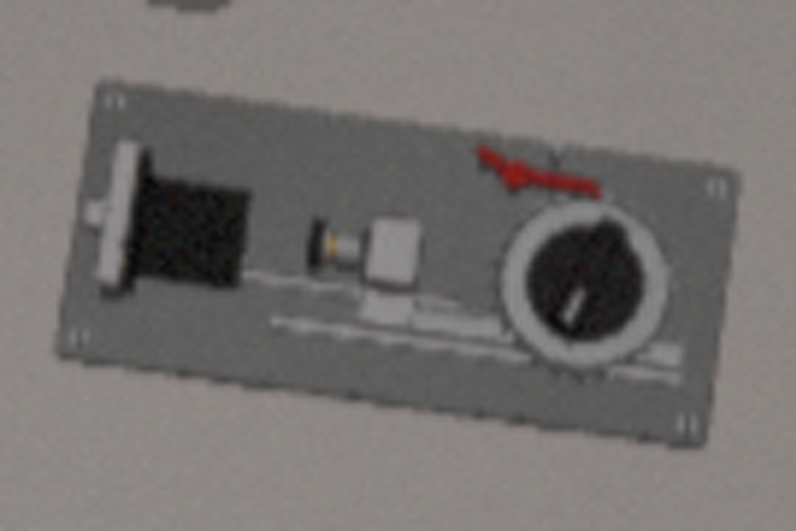

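View pics/top0_jar.png

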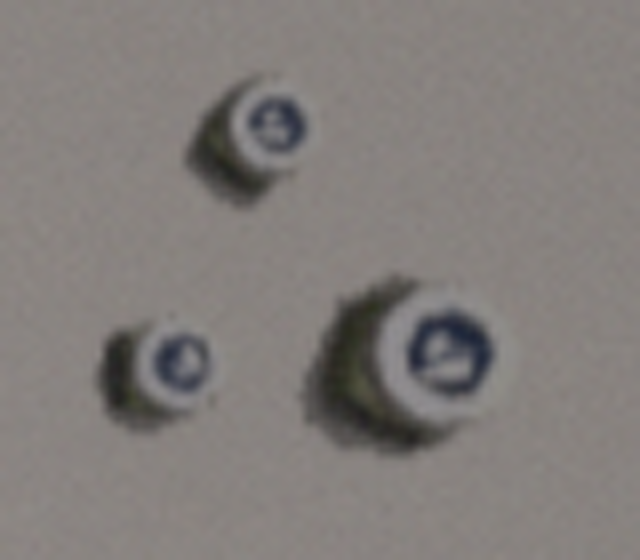

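View pics/sc0_clamp.png

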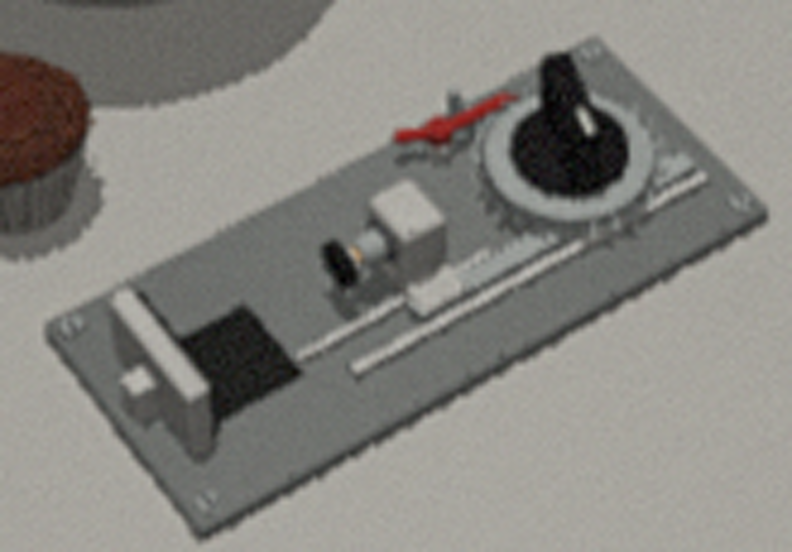

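View pics/sc0_jar.png

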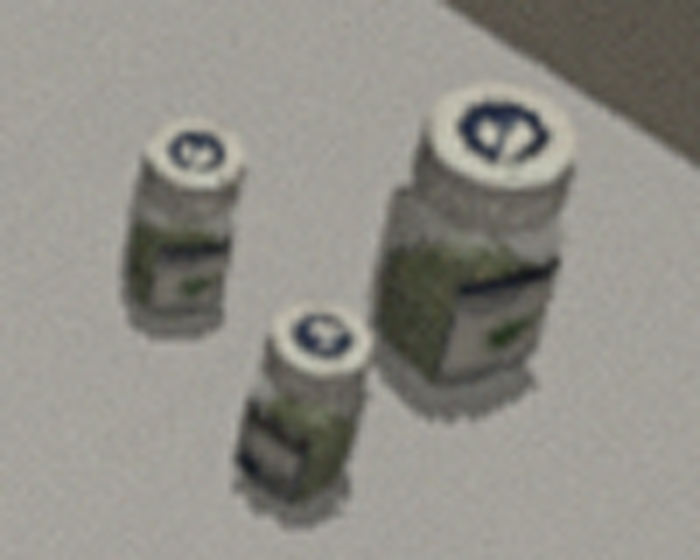

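Run:
```python
from h import *
a=cv2.imread("pics/top0.png");m=optics.camera_model("top")
hsv=cv2.cvtColor(a,cv2.COLOR_BGR2HSV)
# background table gray ~ brighter, base plate darker
print(a[240,330],a[210,330],a[270,300])
g=cv2.GaussianBlur(a,(3,3),0).astype(int)
roi=np.zeros(a.shape[:2],np.uint8);roi[212:287,258:388]=1
tab=g[212,330]
diff=((np.abs(g-tab).sum(2)>50)&(roi>0)).astype(np.uint8)
diff=cv2.morphologyEx(diff,cv2.MORPH_CLOSE,np.ones((5,5)))
cs,_=cv2.findContours(diff,cv2.RETR_EXTERNAL,cv2.CHAIN_APPROX_NONE)
c=max(cs,key=cv2.contourArea);print(cv2.contourArea(c))
P=np.array([onz(m,u,v,0.01)[:2] for u,v in c[:,0].astype(float)+0.0])
r=cv2.minAreaRect((P*1000).astype(np.float32));print("base rect mm",r)
# caps
for name,(u,v) in dict(big=(455,294.5),s1=(433.5,266),s2=(421.5,295.5)).items():
    print(name)
# white cap mask for big
for z,nm,box in [(0.098,"big",(440,280,470,310))]:
    x0,y0,x1,y1=box
    b=a[y0:y1,x0:x1].astype(int)
    print(b.min(2).max())
ms=optics.camera_model("scene")
for nm,ut,us in [("big",(400+445/8,250+355/8),(410+500/7,155+137/7)),("s1",(400+272/8,250+125/8),(410+195/7,155+152/7)),("s2",(400+180/8,250+362/8),(410+322/7,155+333/7))]:
    A=[];B=[]
    for mm,(u,v) in [(m,ut),(ms,us)]:
        cc,d=ray(mm,u,v);d/=np.linalg.norm(d);Q=np.eye(3)-np.outer(d,d);A.append(Q);B.append(Q@cc)
    p=np.linalg.solve(sum(A),sum(B));print(nm,ut,p,"z.098:",onz(m,*ut,0.098),onz(ms,*us,0.098))
for nm,(u,v) in dict(cup=(204,275),cake=(286,188),timer=(392,186)).items(): print(nm,onz(m,u,v,0.05))
```

```text
[95 96 98] [130 133 138] [77 77 79]
5336.0
base rect mm ((597.0433959960938, -19.691604614257812), (302.4107360839844, 134.8416748046875), 82.59430694580078)
big
s1
s2
140
big (455.625, 294.375) [ 0.4748 -0.3596  0.093 ] z.098: [ 0.475  -0.3582  0.098 ] [ 0.4718 -0.3552  0.098 ]
s1 (434.0, 265.625) [ 0.5503 -0.3119  0.0631] z.098: [ 0.5473 -0.3047  0.098 ] [ 0.5295 -0.2821  0.098 ]
s2 (422.5, 295.25) [ 0.4729 -0.2809  0.0638] z.098: [ 0.4718 -0.2745  0.098 ] [ 0.4554 -0.2529  0.098 ]
cup [0.5205 0.2888 0.05  ]
cake [0.7563 0.0787 0.05  ]
timer [ 0.7652 -0.2049  0.05  ]
```

Run:
```python
from h import *
s=ctrl.read_state();m=optics.camera_model("wrist")
w,x,y,z=s["tool_rot"]
from scipy.spatial.transform import Rotation as R
Rt=R.from_quat([x,y,z,w]).as_matrix()
T=m["camera_from_world"];c=-T[:3,:3].T@T[:3,3]
print("Rt",Rt);print("cam in tool",Rt.T@(c-s["tcp_pos"]));print("cam axes in tool (cols)",Rt.T@T[:3,:3].T)
# jar proj if tcp shifted to d
for d in [(0.245,0.25,0.0),(0.2,0.18,0.0),(0.17,0.2,0.0)]:
    for p in [(0.474,-0.358,0.098),(0.474,-0.358,0.0)]:
        print(d,proj(m,np.array(p)-d))
```

```text
Rt [[ 0.3521 -0.936  -0.0006]
 [-0.936  -0.3521  0.0011]
 [-0.0013  0.0001 -1.    ]]
cam in tool [-0.0009 -0.0766  0.0212]
cam axes in tool (cols) [[ 1.     -0.0006 -0.0016]
 [ 0.001   0.9551  0.2964]
 [ 0.0013 -0.2964  0.9551]]
(0.245, 0.25, 0.0) [318.3321 226.5346]
(0.245, 0.25, 0.0) [318.0659 201.598 ]
(0.2, 0.18, 0.0) [249.5169 137.0664]
(0.2, 0.18, 0.0) [266.7063 133.5131]
(0.17, 0.2, 0.0) [289.4761 106.0908]
(0.17, 0.2, 0.0) [296.6441 110.4764]
```

>>> move_arm([
  [8.8,2.5,2.5,0,0,0,0],
  [8.8,5,5,0,0,0,0],
  [8.8,7.5,7.5,0,0,0,0],
  [8.8,10,10,0,0,0,0],
  [8.8,12.5,12.5,0,0,0,0],
  [8.8,15,15,0,0,0,0],
  [8.8,17.5,17.5,0,0,0,0],
  [8.8,20,20,0,0,0,0],
  [8.8,22.5,22.5,0,0,0,0],
  [8.8,24.5,25,0,0,0,0],
  [8.8,24.5,25,0,0,0,0],
  [8.8,24.5,25,0,0,0,0],
])

```text
time: 1.15
tcp_pos: [0.4752, -0.3561, 0.4038]
tool_rot: [-0.001, 0.824, -0.567, -0.001]
contact_force: [-0.1, -0.7, -0.0]
grip_width: 0.0878
```

Run:
```python
from h import *
s=ctrl.read_state();print(s["time"],s["tcp_pos"],s["tool_rot"])
im=optics.capture("wrist");cv2.imwrite("pics/w1.png",im)
```

```text
1.15 [ 0.4752 -0.3561  0.4038] [-0.0007  0.8235 -0.5673 -0.0009]
```

View pics/w1.png

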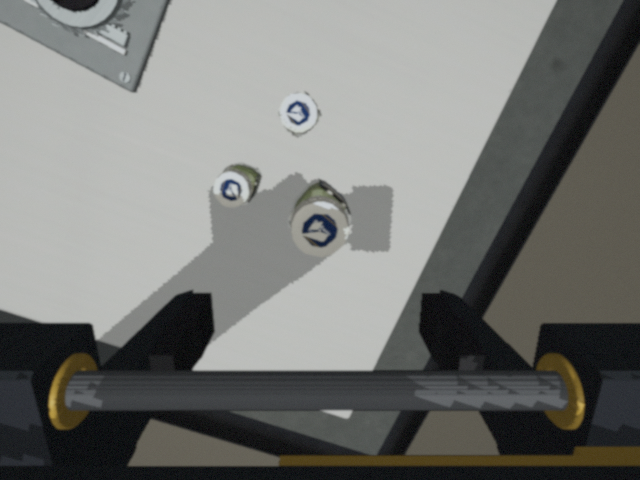

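Run:
```python
import cv2
a=cv2.imread("pics/w1.png")
cv2.imwrite("pics/w1c.png",cv2.resize(a[165:265,270:370],None,fx=6,fy=6,interpolation=cv2.INTER_CUBIC))
```

```text
(no output)
```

View pics/w1c.png

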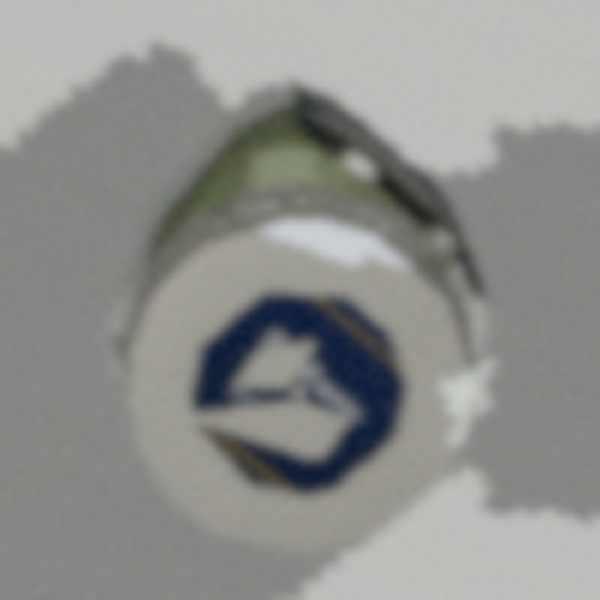

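Run:
```python
from h import *
m=optics.camera_model("wrist")
f=lambda u,v:(270+(u-2.5)/6,165+(v-2.5)/6)
print("cap",onz(m,*f(300,393),0.098), onz(m,*f(303,390),0.098))
for a,b in [((320,97),(450,205)),((302,112),(432,215)),((180,190),(272,100)),((160,240),(290,90))]:
    p=onz(m,*f(*a),0.05);q=onz(m,*f(*b),0.05);d=q-p;print(np.degrees(np.arctan2(d[1],d[0])))
```

```text
cap [ 0.4715 -0.3597  0.098 ] [ 0.472  -0.3599  0.098 ]
-108.89855220237466
-107.68086151300946
-25.070343592460667
-20.321343032066295
```

>>> move_arm([
  [8.8,0,0,-1.4,0,0,0.12],
  [8.8,0,0,-2.8,0,0,0.24],
  [8.8,-0.1,-0.1,-4.2,0,0,0.36],
  [8.8,-0.2,-0.2,-5.6,0,0,0.48],
  [8.8,-0.2,-0.3,-7,0,0,0.6],
  [8.8,-0.3,-0.3,-8.4,0,0,0.72],
  [8.8,-0.3,-0.3,-9.8,0,0,0.84],
  [8.8,-0.3,-0.3,-10,0,0,0.88],
  [8.8,-0.3,-0.3,-10,0,0,0.88],
  [8.8,-0.3,-0.3,-10,0,0,0.88],
])

```text
time: 2.03
tcp_pos: [0.4697, -0.3624, 0.3036]
tool_rot: [0.001, 0.986, -0.166, -0.001]
contact_force: [0.0, -0.6, 0.2]
grip_width: 0.0882
```

Run:
```python
from h import *
s=ctrl.read_state();print(s["time"],s["tcp_pos"],s["tool_rot"],s["joint_pos"])
im=optics.capture("wrist");cv2.imwrite("pics/w2.png",im)
cv2.imwrite("pics/w2c.png",cv2.resize(im[180:360,220:420],None,fx=4,fy=3.33,interpolation=cv2.INTER_CUBIC))
```

```text
2.0333 [ 0.4697 -0.3624  0.3036] [ 0.0005  0.9861 -0.1662 -0.0011] [ 0.7837  0.582  -0.2757  1.7578  0.2064  0.8318  0.0772]
```

View pics/w2.png

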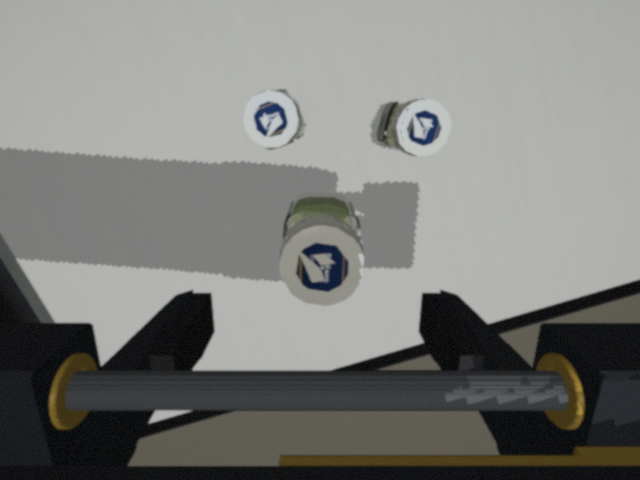

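Run:
```python
from h import *
m=optics.camera_model("wrist");im=cv2.imread("pics/w2.png")
cv2.imwrite("pics/w2c.png",cv2.resize(im[180:310,260:390],None,fx=4.6,fy=4.6,interpolation=cv2.INTER_CUBIC))
p=onz(m,321,264,0.098);s=ctrl.read_state();print(p, p-s["tcp_pos"])
```

```text
[ 0.4739 -0.3554  0.098 ] [ 0.0038  0.0068 -0.2061]
```

View pics/w2c.png

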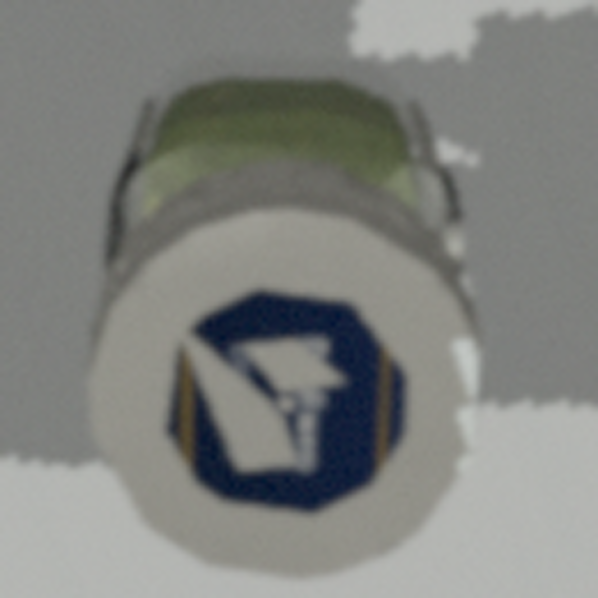

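>>> move_arm([
  [8.8,0.4,0.5,-1,0,0,0],
  [8.8,0.4,0.5,-3,0,0,0],
  [8.8,0.4,0.5,-5,0,0,0],
  [8.8,0.4,0.5,-7,0,0,0],
  [8.8,0.4,0.5,-8.5,0,0,0],
  [8.8,0.4,0.5,-9.5,0,0,0],
  [8.8,0.4,0.5,-9.7,0,0,0],
  [8.8,0.4,0.5,-9.7,0,0,0],
], grip_force=15)

```text
time: 2.75
tcp_pos: [0.4742, -0.357, 0.2067]
tool_rot: [0.001, 0.986, -0.166, -0.001]
contact_force: [0.3, 0.0, 1.3]
grip_width: 0.0881
```

Run:
```python
from h import *
s=ctrl.read_state();print(s["time"],s["tcp_pos"],s["tool_rot"])
im=optics.capture("wrist");cv2.imwrite("pics/w3.png",im)
```

```text
2.75 [ 0.4742 -0.357   0.2067] [ 0.0006  0.9861 -0.166  -0.0011]
```

View pics/w3.png

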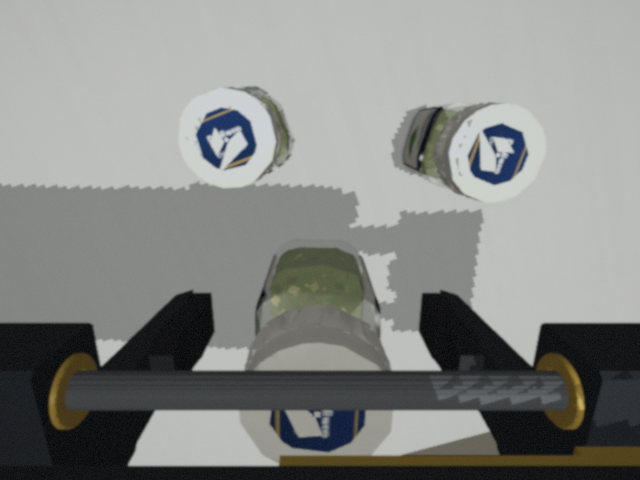

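>>> move_arm([
  [4.0,0,0,0,0,0,0],
  [4.0,0,0,0,0,0,0],
  [4.0,0,0,0,0,0,0],
  [4.0,0,0,0,0,0,0],
  [4.0,0,0,0,0,0,0],
  [4.0,0,0,0,0,0,0],
  [4.0,0,0,0,0,0,0],
], grip_force=15)

```text
time: 3.38
tcp_pos: [0.4744, -0.3573, 0.2076]
tool_rot: [0.001, 0.986, -0.166, -0.0]
contact_force: [0.2, -0.3, 1.6]
grip_width: 0.0457
```

>>> move_arm([
  [4.0,0,0,1,0,0,0],
  [4.0,0,0,3,0,0,0],
  [4.0,0,0,6,0,0,0],
  [4.0,0,0,9,0,0,0],
  [4.0,0,0,11,0,0,0],
  [4.0,0,0,12,0,0,0],
  [4.0,0,0,12,0,0,0],
], grip_force=15)

```text
time: 3.97
tcp_pos: [0.4751, -0.3577, 0.3303]
tool_rot: [0.002, 0.986, -0.166, 0.002]
contact_force: [0.6, -0.1, -0.9]
grip_width: 0.0455
```

Run:
```python
from h import *
s=ctrl.read_state();print(s["time"],s["tcp_pos"],s["tool_rot"],s["grip_width"],s["contact_force"])
im=optics.capture("wrist");cv2.imwrite("pics/w4.png",im)
```

```text
3.9667 [ 0.4751 -0.3577  0.3303] [ 0.0019  0.9861 -0.1662  0.0016] 0.04546770012352997 [ 0.5668 -0.065  -0.8925]
```

View pics/w4.png

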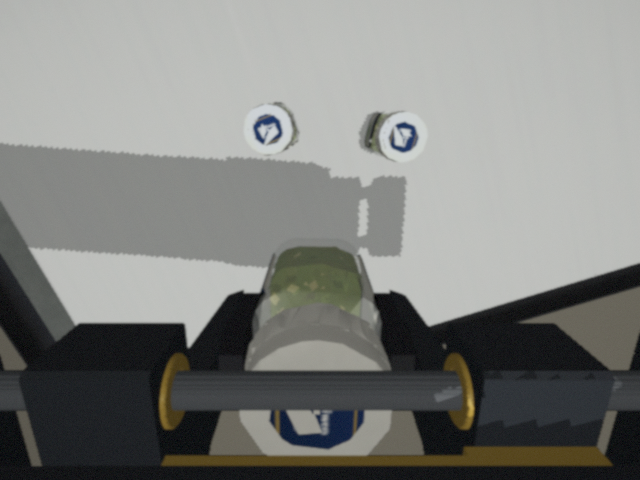

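>>> move_arm([
  [4.0,1,1.5,0,0,0,0.02],
  [4.0,2,4,0,0,0,0.04],
  [4.0,4,7,0,0,0,0.08],
  [4.0,6,10,0,0,0,0.12],
  [4.0,8,13,0,0,0,0.16],
  [4.0,10,16,0,0,0,0.2],
  [4.0,12,19,0,0,0,0.204],
  [4.0,13,21.5,0,0,0,0.204],
  [4.0,13.3,22.5,0,0,0,0.204],
  [4.0,13.3,22.5,0,0,0,0.204],
])

```text
time: 4.85
tcp_pos: [0.6079, -0.1276, 0.3267]
tool_rot: [-0.0, 0.998, -0.062, -0.001]
contact_force: [-0.3, 0.1, -1.3]
grip_width: 0.0455
```

Run:
```python
from h import *
s=ctrl.read_state();print(s["time"],s["tcp_pos"],s["tool_rot"],s["grip_width"])
m=optics.camera_model("wrist")
im=optics.capture("wrist");cv2.imwrite("pics/w5.png",im)
np.savez("w5.npz",**m)
```

```text
4.85 [ 0.6079 -0.1276  0.3267] [-0.0002  0.9981 -0.0615 -0.0008] 0.04551859719524853
```

View pics/w5.png

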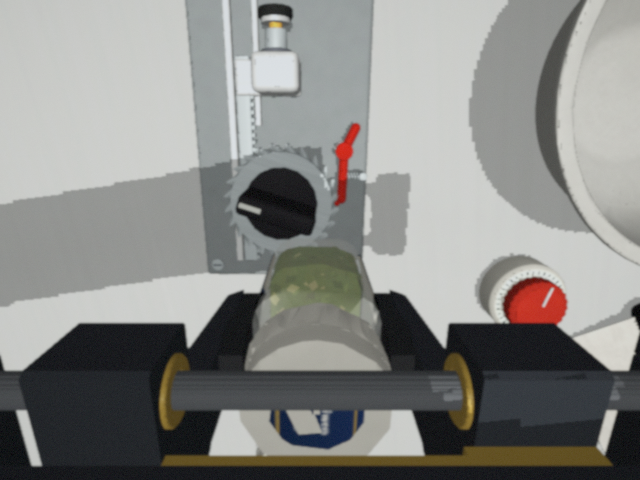

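Run:
```python
from h import *
im=cv2.imread("pics/w5.png");cv2.imwrite("pics/w5c.png",cv2.resize(im[130:280,180:380],None,fx=4,fy=4,interpolation=cv2.INTER_CUBIC))
m=dict(np.load("w5.npz"))
g=cv2.GaussianBlur(cv2.cvtColor(im,cv2.COLOR_BGR2GRAY),(5,5),0).astype(float)
def edge(rows,u0,u1,sgn):
    out=[]
    for v in rows:
        d=np.diff(g[v,u0:u1])*sgn
        k=d.argmax(); out.append((u0+k+0.5,v))
    return np.array(out)
L=edge(range(5,135,5),170,215,-1);Rr=edge(list(range(5,115,5)),355,385,1)
for nm,e in (("L",L),("R",Rr)):
    vx,vy,x0,y0=cv2.fitLine(e.astype(np.float32),cv2.DIST_HUBER,0,.01,.01).ravel()
    res=np.abs((e[:,0]-x0)*vy-(e[:,1]-y0)*vx);print(nm,np.median(res))
    p=onz(m,x0-vx*50,y0-vy*50,0.01);q=onz(m,x0+vx*50,y0+vy*50,0.01)
    d=(q-p)[:2];d/=np.linalg.norm(d);d*=np.sign(d[1]);print(p,q,"dir",d,"angle from y deg",np.degrees(np.arctan2(d[0],d[1])))
```

```text
L 0.2286224365234375
[0.5355 0.0265 0.01  ] [ 0.5272 -0.0385  0.01  ] dir [0.1272 0.9919] angle from y deg 7.30689640449809
R 0.23481673002243042
[ 0.6556 -0.0468  0.01  ] [0.664  0.0173 0.01  ] dir [0.1298 0.9915] angle from y deg 7.4552991520716425
```

View pics/w5c.png

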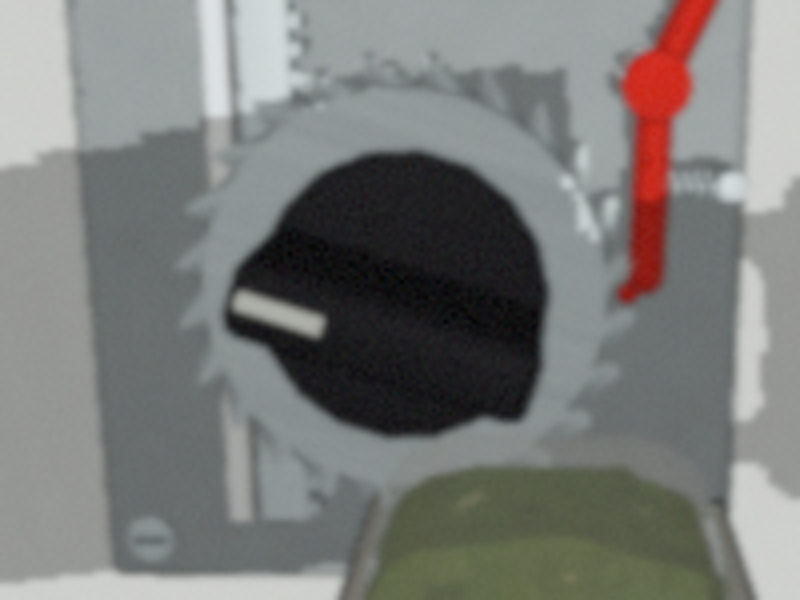

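Run:
```python
from h import *
m=dict(np.load("w5.npz"))
f=lambda u,v:(180+(u-1.5)/4,130+(v-1.5)/4)
p=onz(m,*f(237,301),0.069);q=onz(m,*f(322,328),0.069);d=(q-p)[:2]
print(p,q,np.linalg.norm(d),"bar world angle",np.degrees(np.arctan2(d[1],d[0])))
cx=np.array([.9917,-.1285]);cy=np.array([.1285,.9917])
print("knob angle rad",-np.arctan2(d@cy,d@cx))
# wheel centre: teeth root extents left 205,right 610? hub circle
print("wheel c z.028",onz(m,*f(412,285),0.028))
# bar ends top
for e in [(232,300),(540,395)]: print(onz(m,*f(*e),0.069))
print("foot",onz(m,275,10,0.037),"head top")
```

```text
[ 0.5619 -0.0931  0.069 ] [ 0.5745 -0.099   0.069 ] 0.013913729649409949 bar world angle -25.31183065081155
knob angle rad 0.3129172714797254
wheel c z.028 [ 0.5849 -0.1015  0.028 ]
[ 0.5611 -0.0928  0.069 ]
[ 0.6074 -0.1142  0.069 ]
foot [0.5992 0.0195 0.037 ] head top
```

>>> move_arm([
  [4.0,0,1.5,0,0,0,0],
  [4.0,0,4,0,0,0,0],
  [4.0,0,7,0,0,0,0],
  [4.0,0,10,0,0,0,0],
  [4.0,0,13,0,0,0,0],
  [4.0,0,16,0,0,0,0],
  [4.0,0,18.5,0,0,0,-0.005],
  [4.0,0,19.7,0,0,0,-0.005],
  [4.0,0,19.7,0,0,0,-0.005],
])

```text
time: 5.65
tcp_pos: [0.6066, 0.0682, 0.3266]
tool_rot: [0.0, 0.998, -0.064, -0.001]
contact_force: [-0.1, 0.9, -1.2]
grip_width: 0.0455
```

Run:
```python
from h import *
s=ctrl.read_state();print(s["time"],s["tcp_pos"],s["tool_rot"],s["grip_width"])
m=optics.camera_model("wrist")
im=optics.capture("wrist");cv2.imwrite("pics/w6.png",im)
np.savez("w6.npz",**m)
```

```text
5.65 [0.6066 0.0682 0.3266] [ 0.0005  0.9979 -0.0642 -0.0012] 0.045465444441658155
```

View pics/w6.png

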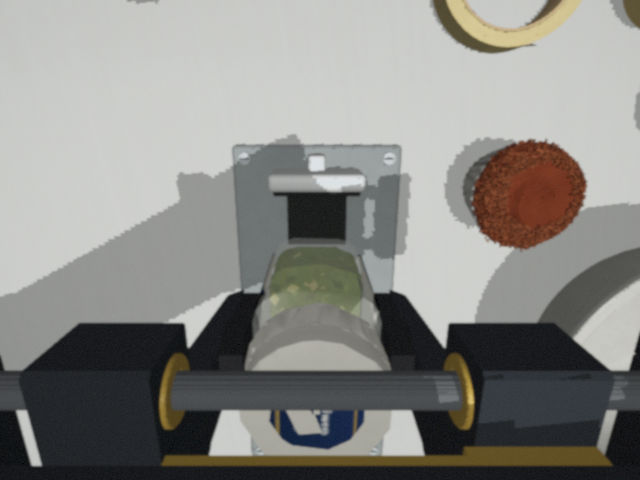

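Run:
```python
from h import *
im=cv2.imread("pics/w6.png");cv2.imwrite("pics/w6c.png",cv2.resize(im[135:265,220:420],None,fx=4,fy=4,interpolation=cv2.INTER_CUBIC))
m=dict(np.load("w6.npz"))
g=cv2.GaussianBlur(cv2.cvtColor(im,cv2.COLOR_BGR2GRAY),(3,3),0).astype(float)
cx=np.array([.9917,-.1285]);cy=np.array([.1285,.9917])
def cl(p): return np.array([p[:2]@cx,p[:2]@cy])*1000
def sub(line,u0,s):
    d=np.diff(line)*s;k=d.argmax();return u0+k+0.5
print("tcp",cl(np.array([.6066,.0682])))
for v in (205,215,225,235):
    a=sub(g[v,275:300],275,-1);b=sub(g[v,338:360],338,1)
    A=cl(onz(m,a,v,.01));B=cl(onz(m,b,v,.01));print("mark",v,a,b,A,B,"mid",(A+B)/2)
for v in (155,165,240,260):
    a=sub(g[v,225:245],225,-1);b=sub(g[v,388:408],388,1)
    A=cl(onz(m,a,v,.01));B=cl(onz(m,b,v,.01));print("base",v,a,b,A[0],B[0],(A[0]+B[0])/2)
for u in (260,290,350,380):
    a=sub(g[135:156,u],135,-1);print("end",u,a,cl(onz(m,u,a,.01)))
for u in (300,320,340):
    a=sub(g[165:182,u],165,1);b=sub(g[180:200,u],180,-1)
    print("rest top",u,a,b,cl(onz(m,u,a,.052)),cl(onz(m,u,b,.052)))
```

```text
tcp [592.8015 145.582 ]
mark 205 287.5 345.5 [568.6272 161.4749] [614.3097 161.4683] mid [591.4684 161.4716]
mark 215 287.5 345.5 [568.4411 153.4001] [614.4876 153.3971] mid [591.4644 153.3986]
mark 225 287.5 345.5 [568.2521 145.1956] [614.6683 145.1962] mid [591.4602 145.1959]
mark 235 287.5 344.5 [568.06   136.8582] [614.0456 136.8625] mid [591.0528 136.8604]
base 155 231.5 400.5 527.0492701003099 655.0991898842018 591.0742299922558
base 165 232.5 400.5 527.315964064044 655.5825285363903 591.4492463002172
base 240 237.5 404.5 527.4267707566414 662.6936884899361 595.0602296232887
base 260 238.5 394.5 527.1838250525899 655.6381514359084 591.4109882442492
end 260 143.5 [549.0412 208.4703]
end 290 144.5 [571.5729 207.7278]
end 350 144.5 [616.6717 207.7012]
end 380 143.5 [639.1708 208.4165]
rest top 300 174.5 191.5 [580.6872 190.6976] [580.5369 179.4116]
rest top 320 174.5 191.5 [593.8835 190.6926] [593.9086 179.4083]
rest top 340 174.5 191.5 [607.0759 190.6877] [607.2764 179.405 ]
```

View pics/w6c.png

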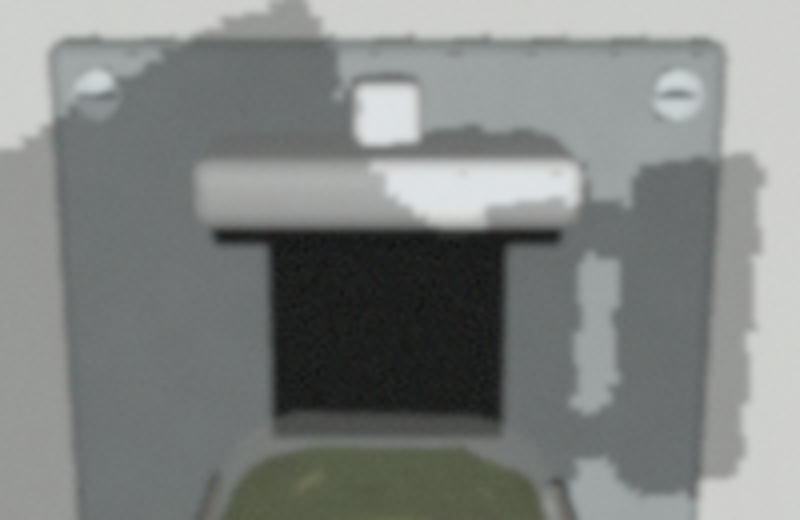

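>>> move_arm([
  [4.0,0,0.3,-1,0,0,0],
  [4.0,0,0.3,-3,0,0,0],
  [4.0,0,0.3,-5,0,0,0],
  [4.0,0,0.3,-7,0,0,0],
  [4.0,0,0.3,-8.5,0,0,0],
  [4.0,0,0.3,-9.7,0,0,0],
  [4.0,0,0.3,-10.2,0,0,0],
  [4.0,0,0.3,-10.4,0,0,0],
  [4.0,0,0.3,-10.4,0,0,0],
  [4.0,0,0.3,-10.4,0,0,0],
])

```text
time: 6.53
tcp_pos: [0.6073, 0.0684, 0.2232]
tool_rot: [0.001, 0.998, -0.066, -0.001]
contact_force: [-0.6, 0.2, -0.6]
grip_width: 0.046
```

Run:
```python
from h import *
s=ctrl.read_state();print(s["time"],s["tcp_pos"],s["tool_rot"],s["grip_width"],s["contact_force"])
m=optics.camera_model("wrist")
im=optics.capture("wrist");cv2.imwrite("pics/w7.png",im);np.savez("w7.npz",**m)
im=optics.capture("scene");cv2.imwrite("pics/s7c.png",cv2.resize(im[180:310,230:400],None,fx=4.5,fy=4.5,interpolation=cv2.INTER_CUBIC))
```

```text
6.5333 [0.6073 0.0684 0.2232] [ 0.0013  0.9978 -0.0657 -0.0006] 0.046018788471038644 [-0.5967  0.1626 -0.6388]
```

View pics/w7.png

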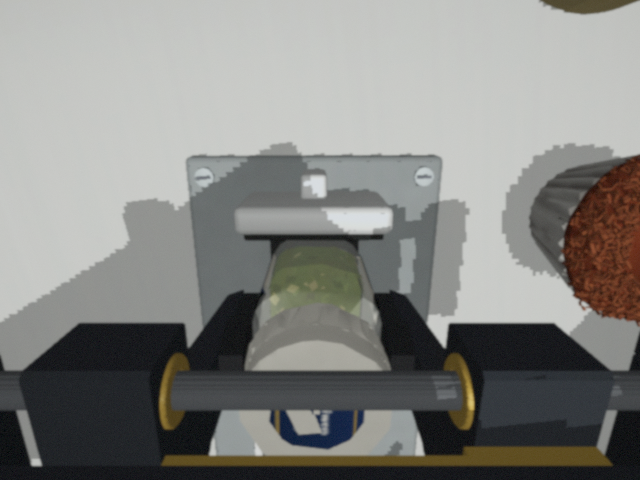

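View pics/s7c.png

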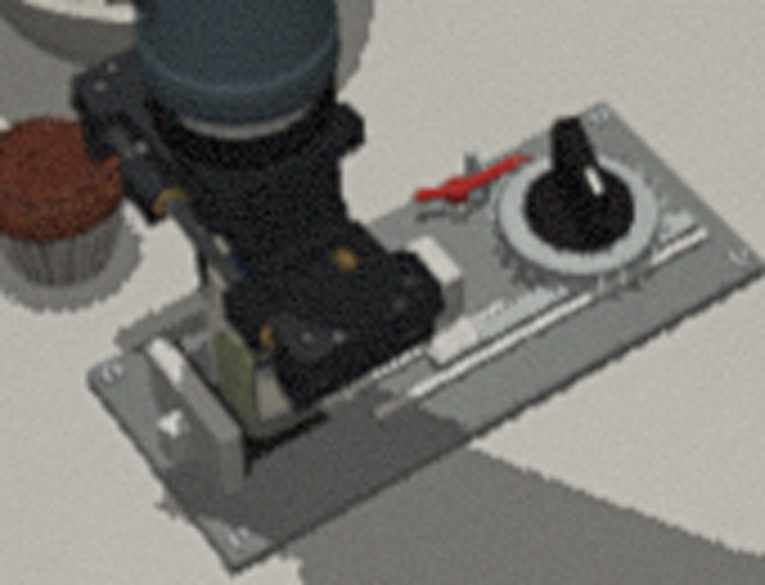

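>>> move_arm([
  [4.0,0,0.3,0,0,0,0],
  [4.0,0,0.3,-0.15,0,0,0],
  [4.0,0,0.3,-0.3,0,0,0],
  [4.0,0,0.3,-0.4,0,0,0],
  [4.0,0,0.3,-0.45,0,0,0],
  [4.0,0,0.3,-0.45,0,0,0],
])

```text
time: 7.13
tcp_pos: [0.6073, 0.0716, 0.2187]
tool_rot: [0.001, 0.998, -0.066, -0.001]
contact_force: [0.3, 0.0, -0.7]
grip_width: 0.0453
```

>>> move_arm([
  [4.0,0,0,-0.05,0,0,0],
  [4.0,0,0,-0.1,0,0,0],
  [4.0,0,0,-0.15,0,0,0],
  [4.0,0,0,-0.15,0,0,0],
])

```text
time: 7.47
tcp_pos: [0.6073, 0.0716, 0.2176]
tool_rot: [0.001, 0.998, -0.066, -0.001]
contact_force: [-2.1, -1.3, 4.0]
grip_width: 0.0455
```

>>> move_arm([
  [5.0,0,0,0,0,0,0],
  [5.6,0,0,0,0,0,0],
  [7.0,0,0,0,0,0,0],
  [8.0,0,0,0,0,0,0],
  [8.0,0,0,0,0,0,0],
  [8.0,0,0,0,0,0,0],
])

```text
time: 7.97
tcp_pos: [0.6073, 0.0716, 0.2175]
tool_rot: [0.001, 0.998, -0.066, -0.001]
contact_force: [-0.3, 0.3, -0.4]
grip_width: 0.0792
```

Run:
```python
from h import *
s=ctrl.read_state();print(s["time"],s["tcp_pos"],s["tool_rot"],s["grip_width"],s["contact_force"])
im=optics.capture("wrist");cv2.imwrite("pics/w8.png",im)
```

```text
7.9667 [0.6073 0.0716 0.2175] [ 0.0014  0.9978 -0.0656 -0.0006] 0.07922595332268316 [-0.3285  0.2772 -0.4128]
```

View pics/w8.png

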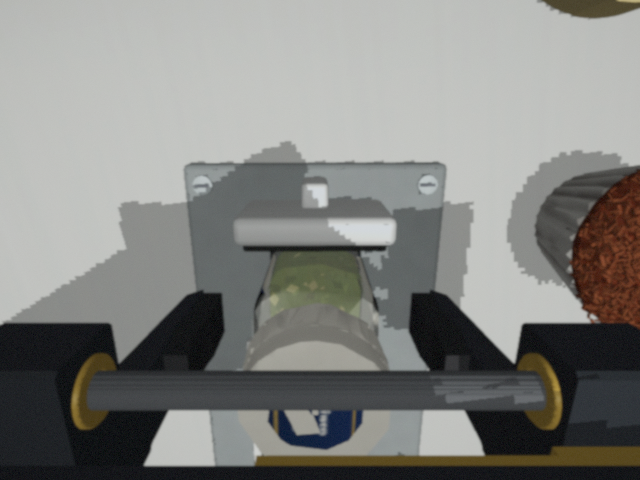

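>>> move_arm([
  [8.6,0,0,1,0,0,0],
  [8.6,0,0,3.5,0,0,0],
  [8.6,0,0,6.5,0,0,0],
  [8.6,0,0,9.5,0,0,0],
  [8.6,0,0,11.5,0,0,0],
  [8.6,0,-0.5,12,0,0,0.03],
  [8.6,-0.2,-2.5,12,0,0,0.12],
  [8.6,-0.5,-5,12,0,0,0.24],
  [8.6,-0.8,-7.5,12,0,0,0.36],
  [8.6,-1.2,-10,12,0,0,0.48],
  [8.6,-1.6,-12.5,12,0,0,0.6],
  [8.6,-2,-15,12,0,0,0.72],
  [8.6,-2.2,-16.8,12,0,0,0.84],
  [8.6,-2.3,-17.5,12,0,0,0.96],
  [8.6,-2.3,-17.5,12,0,0,1.08],
  [8.6,-2.3,-17.5,12,0,0,1.2],
  [8.6,-2.3,-17.5,12,0,0,1.26],
  [8.6,-2.3,-17.5,12,0,0,1.26],
])

```text
time: 9.52
tcp_pos: [0.5842, -0.1038, 0.3381]
tool_rot: [0.002, 0.845, 0.536, 0.0]
contact_force: [-1.1, 0.1, 0.0]
grip_width: 0.0858
```

Run:
```python
from h import *
s=ctrl.read_state();print(s["time"],s["tcp_pos"],s["tool_rot"],s["joint_pos"],s["contact_force"],s["moment"])
m=optics.camera_model("wrist")
im=optics.capture("wrist");cv2.imwrite("pics/w9.png",im);np.savez("w9.npz",**m)
im=optics.capture("top");cv2.imwrite("pics/t9c.png",cv2.resize(im[205:295,255:390],None,fx=5.9,fy=5.9,interpolation=cv2.INTER_CUBIC))
im=optics.capture("scene");cv2.imwrite("pics/s9c.png",cv2.resize(im[180:310,230:400],None,fx=4.5,fy=4.5,interpolation=cv2.INTER_CUBIC))
```

```text
9.5167 [ 0.5842 -0.1038  0.3381] [0.0017 0.8445 0.5356 0.0005] [ 0.5754  0.611  -0.663   1.7216  0.4478  0.9623  0.8696] [-1.1312  0.0602  0.0305] [ 0.0648 -0.123   0.0002]
```

View pics/w9.png

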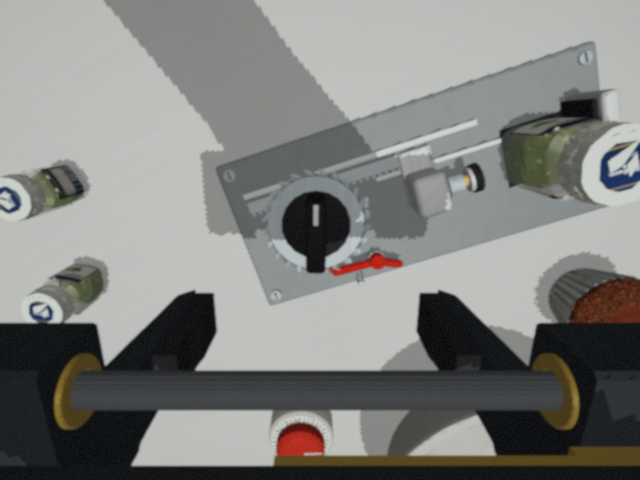

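View pics/s9c.png

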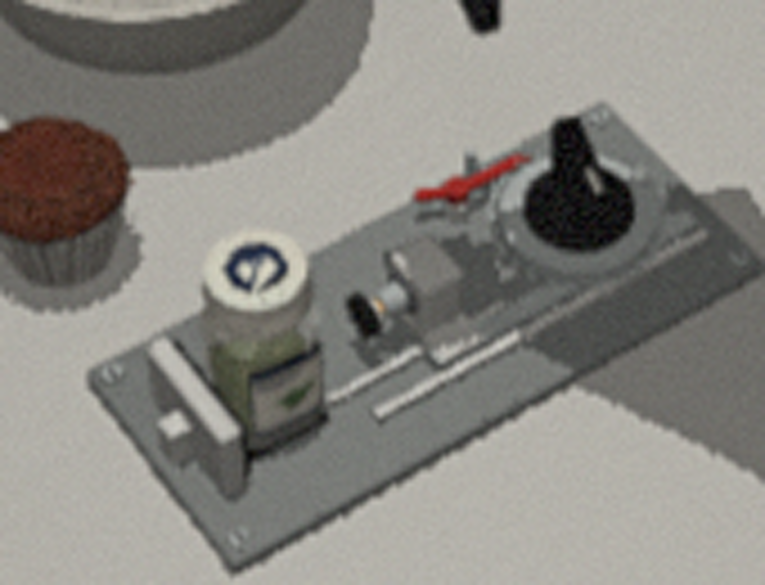

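View pics/t9c.png

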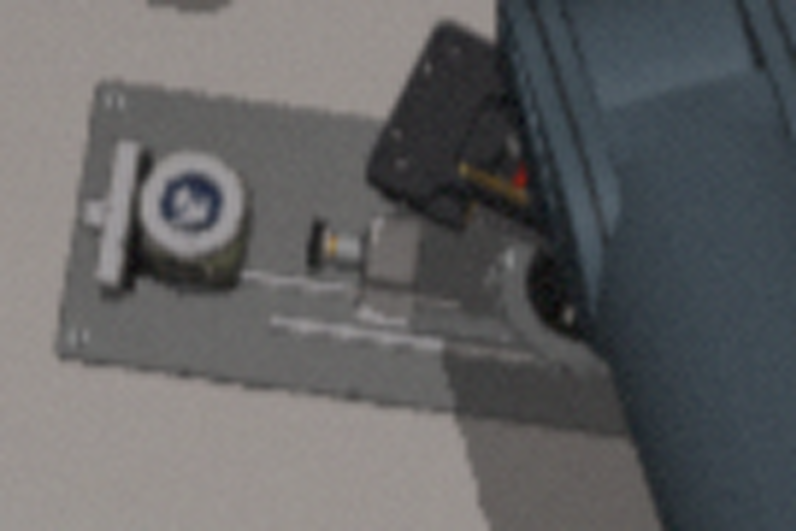

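Run:
```python
from h import *
im=cv2.imread("pics/w9.png");cv2.imwrite("pics/w9c.png",cv2.resize(im[90:290,230:500],None,fx=2.9,fy=2.9,interpolation=cv2.INTER_CUBIC))
m=dict(np.load("w9.npz"))
cx=np.array([.9917,-.1285]);cy=np.array([.1285,.9917])
def cl(p): return np.array([p[:2]@cx,p[:2]@cy])*1000
print("tcp",cl(np.array([.5842,-.1038])))
print("bar ends",cl(onz(m,316,194,.069)),cl(onz(m,316,272,.069)),cl(onz(m,316,233,.069)))
print("wheel",cl(onz(m,317,224,.028)))
print("foot",cl(onz(m,484,177,.037)))
t=optics.camera_model("top");ms=optics.camera_model("scene")
print("cap top",cl(onz(t,255+190/5.9,205+204/5.9,.108)),cl(onz(ms,230+258/4.5,180+266/4.5,.108)))
```

```text
tcp [592.6894 -27.8688]
bar ends [561.867  -17.5893] [614.1266 -34.4907] [587.1653 -25.7711]
wheel [591.7106 -26.4351]
foot [593.2104 101.1434]
cap top [594.4061 146.995 ] [591.5585 145.9666]
```

View pics/w9c.png

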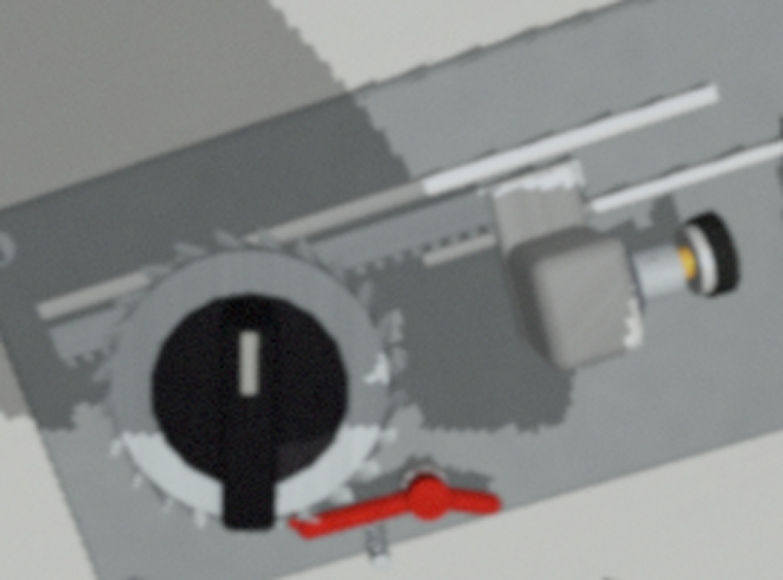

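>>> move_arm([
  [5,0,0.1,-1,0,0,0],
  [5,0,0.1,-3.5,0,0,0],
  [5,0,0.1,-6.5,0,0,0],
  [5,0,0.1,-9,0,0,0],
  [5,0,0.1,-11,0,0,0],
  [5,0,0.1,-12.5,0,0,0],
  [5,0,0.1,-13.2,0,0,0],
  [5,0,0.1,-13.4,0,0,0],
  [5,0,0.1,-13.4,0,0,0],
], grip_force=20)

```text
time: 10.42
tcp_pos: [0.5845, -0.1023, 0.204]
tool_rot: [0.002, 0.846, 0.534, 0.0]
contact_force: [-0.2, 0.2, -0.3]
grip_width: 0.0496
```

Run:
```python
from h import *
s=ctrl.read_state();print(s["time"],s["tcp_pos"],s["tool_rot"],s["contact_force"],s["moment"])
im=optics.capture("wrist");cv2.imwrite("pics/w10.png",im)
```

```text
10.4167 [ 0.5845 -0.1023  0.204 ] [0.0017 0.8455 0.534  0.0005] [-0.1628  0.2128 -0.2543] [ 0.0664 -0.149   0.0565]
```

View pics/w10.png

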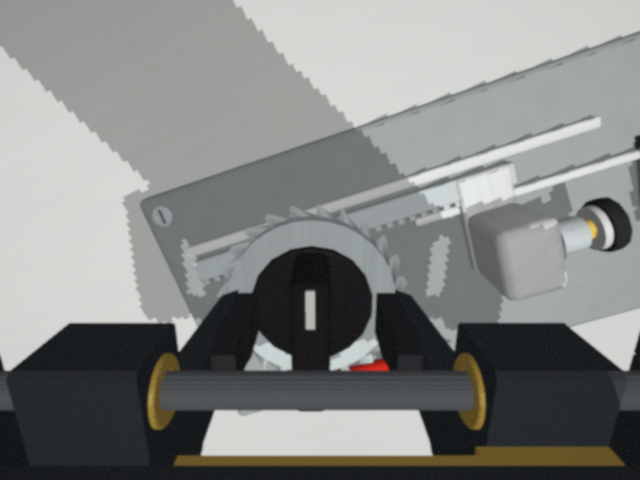

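>>> move_arm([
  [3.5,-0.05,-0.1,0,0,0,0],
  [2.5,-0.05,-0.1,0,0,0,0],
  [1.0,-0.05,-0.1,0,0,0,0],
  [1.0,-0.05,-0.1,0,0,0,0],
  [1.0,-0.05,-0.1,0,0,0,0],
  [1.0,-0.05,-0.1,0,0,0,0],
  [1.0,-0.05,-0.1,0,0,0,0],
], grip_force=20)

```text
time: 11.05
tcp_pos: [0.5841, -0.104, 0.2049]
tool_rot: [0.002, 0.846, 0.534, 0.0]
contact_force: [-2.6, -2.8, 4.1]
grip_width: 0.0141
```

```bash
cat > st.py <<'E'
from h import *
s=ctrl.read_state();w,x,y,z=s["tool_rot"]
yaw=2*np.arctan2(y,x);th=np.radians(-7.38+90)-yaw
print("t %.2f tcp"%s["time"],s["tcp_pos"],"yaw %.3f knob %.3f click %.2f"%(yaw,th,th/.2618),"tilt",w,z,"F",s["contact_force"],"M",s["moment"],"g %.4f"%s["grip_width"],"q",s["joint_pos"])
E
python3 st.py
```

```text
t 11.05 tcp [ 0.5841 -0.104   0.2049] yaw 1.126 knob 0.316 click 1.21 tilt 0.0024712263708044522 0.0002511785170385813 F [-2.6081 -2.8137  4.1278] M [-0.5248  0.3515 -0.0125] g 0.0141 q [ 0.4949  0.7899 -0.5495  1.7784  0.5889  0.7395  0.7566]
```

>>> move_arm([
  [1.0,0,0,0,0,0,-0.06],
  [1.0,0,0,0,0,0,-0.12],
  [1.0,0,0,0,0,0,-0.18],
  [1.0,0,0,0,0,0,-0.24],
  [1.0,0,0,0,0,0,-0.3],
  [1.0,0,0,0,0,0,-0.36],
  [1.0,0,0,0,0,0,-0.42],
  [1.0,0,0,0,0,0,-0.48],
  [1.0,0,0,0,0,0,-0.54],
  [1.0,0,0,0,0,0,-0.6],
  [1.0,0,0,0,0,0,-0.6],
])

```text
time: 11.97
tcp_pos: [0.5841, -0.1042, 0.2049]
tool_rot: [0.003, 0.966, 0.259, -0.0]
contact_force: [0.1, -2.1, 0.0]
grip_width: 0.014
```

```bash
python3 st.py
python3 - <<'E'
from h import *
im=optics.capture("wrist");cv2.imwrite("pics/w11.png",im)
im=optics.capture("scene");cv2.imwrite("pics/s11c.png",cv2.resize(im[180:310,230:400],None,fx=4.5,fy=4.5,interpolation=cv2.INTER_CUBIC))
E
```

```text
t 11.97 tcp [ 0.5841 -0.1042  0.2049] yaw 0.524 knob 0.918 click 3.51 tilt 0.002706039284817415 -0.00042528499684667357 F [ 0.0559 -2.112   0.0056] M [-0.3451 -0.076  -0.0653] g 0.0140 q [ 0.3959  0.756  -0.4083  1.7833  0.4486  0.6945  0.2608]
```

View pics/w11.png

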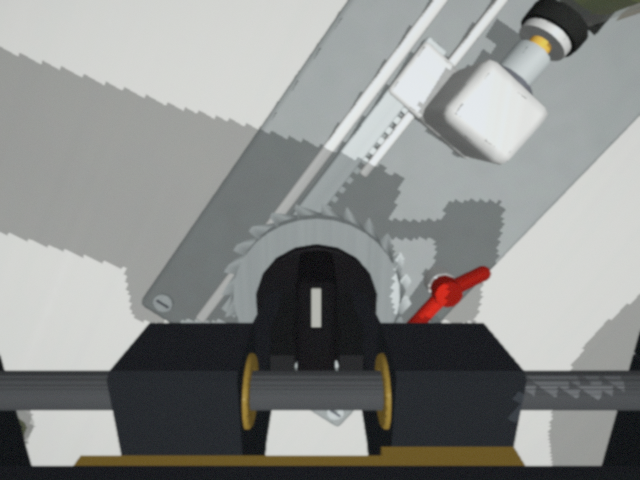

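View pics/s11c.png

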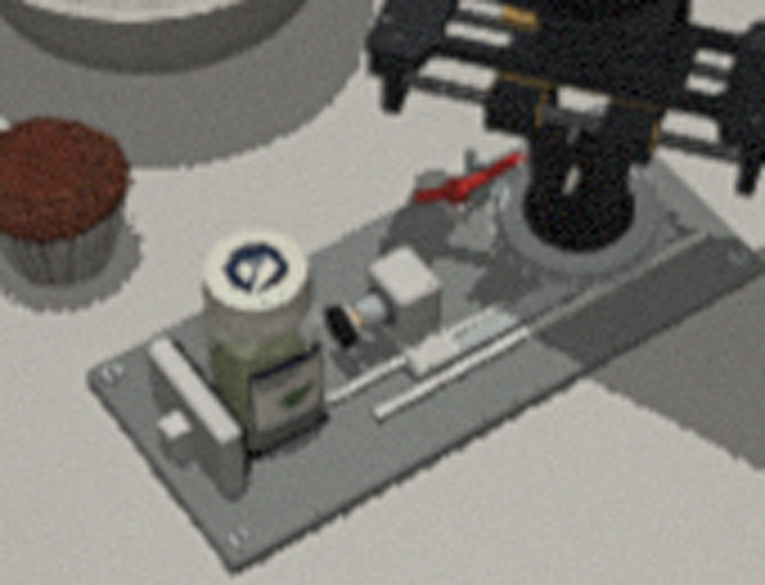

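>>> move_arm([
  [1.0,0,0,0,0,0,-0.06],
  [1.0,0,0,0,0,0,-0.12],
  [1.0,0,0,0,0,0,-0.18],
  [1.0,0,0,0,0,0,-0.24],
  [1.0,0,0,0,0,0,-0.3],
  [1.0,0,0,0,0,0,-0.36],
  [1.0,0,0,0,0,0,-0.42],
  [1.0,0,0,0,0,0,-0.45],
  [1.0,0,0,0,0,0,-0.45],
])

```text
time: 12.82
tcp_pos: [0.5842, -0.1043, 0.2049]
tool_rot: [0.003, 0.999, 0.039, -0.001]
contact_force: [-0.3, -2.8, 0.8]
grip_width: 0.0137
```

```bash
python3 st.py
python3 - <<'E'
from h import *
im=optics.capture("scene");cv2.imwrite("pics/s12c.png",cv2.resize(im[210:310,250:350],None,fx=6,fy=6,interpolation=cv2.INTER_CUBIC))
E
python3 st.py
```

```text
t 12.82 tcp [ 0.5842 -0.1043  0.2049] yaw 0.078 knob 1.364 click 5.21 tilt 0.002610543397226332 -0.000975173365882523 F [-0.254  -2.8203  0.7541] M [-0.4095 -0.1017 -0.0219] g 0.0137 q [ 0.3191  0.7378 -0.3009  1.7871  0.3365  0.6687 -0.0967]
t 12.87 tcp [ 0.5842 -0.1043  0.2049] yaw 0.079 knob 1.363 click 5.21 tilt 0.0025820552800408735 -0.0009824198377464427 F [-0.3917 -2.2576  0.8095] M [-0.4182 -0.0722 -0.0477] g 0.0137 q [ 0.3194  0.7379 -0.3012  1.787   0.3368  0.6688 -0.0956]
```

View pics/s12c.png

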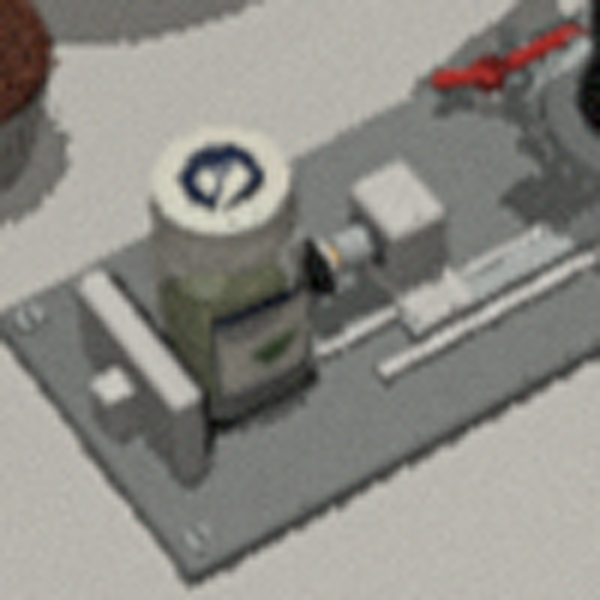

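>>> move_arm([
  [1.0,0,0,0,0,0,-0.04],
  [1.0,0,0,0,0,0,-0.08],
  [1.0,0,0,0,0,0,-0.12],
  [1.0,0,0,0,0,0,-0.16],
  [1.0,0,0,0,0,0,-0.2],
])

```text
time: 13.28
tcp_pos: [0.5842, -0.1044, 0.2049]
tool_rot: [0.002, 0.998, -0.06, -0.001]
contact_force: [-0.7, -1.7, 1.1]
grip_width: 0.014
```

```bash
cat > st2.py <<'E'
from h import *
import sys
for i in range(3):
    s=ctrl.read_state();w,x,y,z=s["tool_rot"]
    yaw=2*np.arctan2(y,x);th=np.radians(-7.38+90)-yaw
    if i==0 or i==2: print("t %.2f knob %.3f click %.2f"%(s["time"],th,th/.2618),"F",s["contact_force"],"M",s["moment"],"tau7 %.3f"%s["joint_torque"][6],"g %.4f"%s["grip_width"],"tcp",s["tcp_pos"])
    if i<2:
        im=optics.capture("scene")
cv2.imwrite("pics/%s.png"%sys.argv[1],cv2.resize(im[210:310,250:350],None,fx=6,fy=6,interpolation=cv2.INTER_CUBIC))
E
python3 st2.py s13
```

```text
t 13.28 knob 1.562 click 5.97 F [-0.7176 -1.6543  1.0893] M [-0.4667  0.0044 -0.0127] tau7 0.493 g 0.0140 tcp [ 0.5842 -0.1044  0.2049]
t 13.38 knob 1.562 click 5.96 F [ 0.1187 -2.7154  1.0881] M [-0.3548 -0.0553 -0.0539] tau7 -0.339 g 0.0134 tcp [ 0.5842 -0.1044  0.2049]
```

View pics/s13.png

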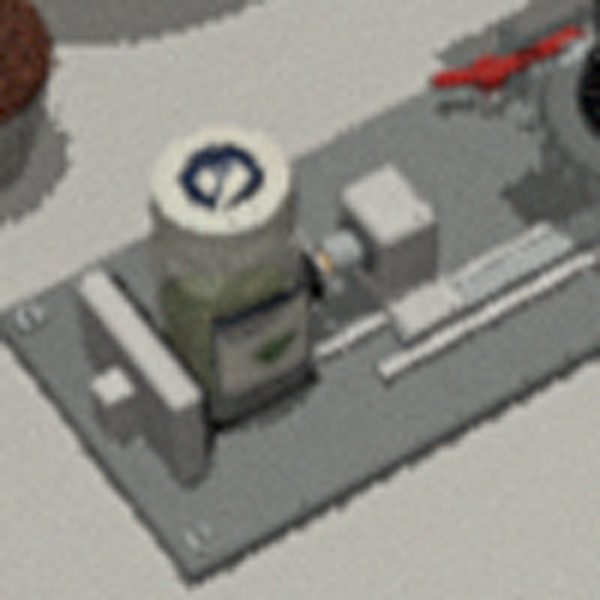

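>>> move_arm([
  [1.0,0,0,0,0,0,-0.04],
  [1.0,0,0,0,0,0,-0.08],
  [1.0,0,0,0,0,0,-0.12],
  [1.0,0,0,0,0,0,-0.15],
])

```text
time: 13.72
tcp_pos: [0.5842, -0.1044, 0.2049]
tool_rot: [0.002, 0.991, -0.134, -0.001]
contact_force: [-0.2, -1.9, 1.6]
grip_width: 0.0141
```

```bash
python3 st2.py s14
```

```text
t 13.72 knob 1.711 click 6.54 F [-0.1754 -1.8907  1.5536] M [-0.3683 -0.0582  0.1405] tau7 0.141 g 0.0141 tcp [ 0.5842 -0.1044  0.2049]
t 13.82 knob 1.710 click 6.53 F [-0.0095 -2.1912  1.2728] M [-0.4391 -0.0019  0.0319] tau7 -0.271 g 0.0140 tcp [ 0.5842 -0.1044  0.2049]
```

View pics/s14.png

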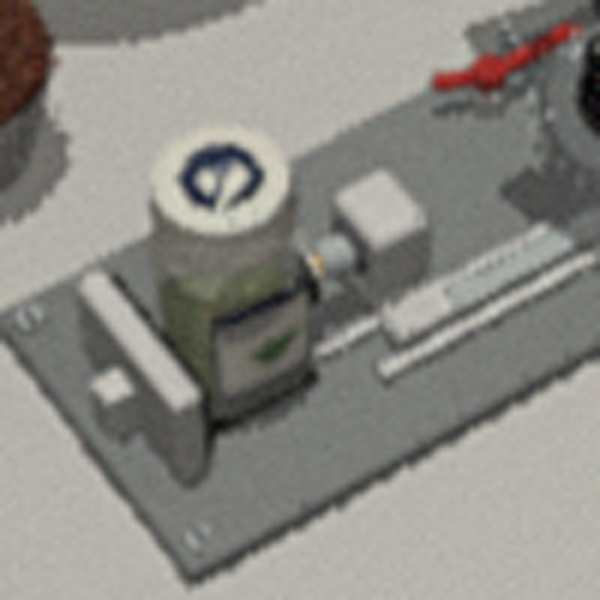

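Run:
```python
import cv2,numpy as np
def L(n): return cv2.cvtColor(cv2.imread(f"pics/{n}.png"),cv2.COLOR_BGR2GRAY).astype(np.float32)
a=L("s12c");
for n in ("s13","s14"):
    b=L(n)
    for nm,(y0,y1,x0,x1) in dict(cap=(110,260,130,310),head=(150,300,330,450),rest=(260,500,70,210)).items():
        t=a[y0:y1,x0:x1];r=cv2.matchTemplate(b[y0-30:y1+30,max(x0-30,0):x1+30],t,cv2.TM_CCOEFF_NORMED)
        _,v,_,p=cv2.minMaxLoc(r);print(n,nm,np.array(p)-[min(x0,30),30],round(v,3))
```

```text
s13 cap [0 0] 0.992
s13 head [-10   6] 0.987
s13 rest [0 0] 0.998
s14 cap [0 0] 0.985
s14 head [-17   9] 0.987
s14 rest [0 0] 0.998
```

Run:
```python
import cv2,numpy as np
A=[cv2.imread(f"pics/{n}.png")[180:340,240:440] for n in ("s12c","s13","s14")]
row=np.hstack([cv2.resize(x,None,fx=1.3,fy=1.3*1.3) for x in A])
B=cv2.resize(cv2.imread("pics/s14.png")[240:500,60:360],None,fx=1.0,fy=1.0)
cv2.imwrite("pics/cmp1.png",row);cv2.imwrite("pics/cmp2.png",cv2.resize(B,None,fx=2,fy=2))
print(row.shape)
```

```text
(270, 780, 3)
```

View pics/cmp1.png

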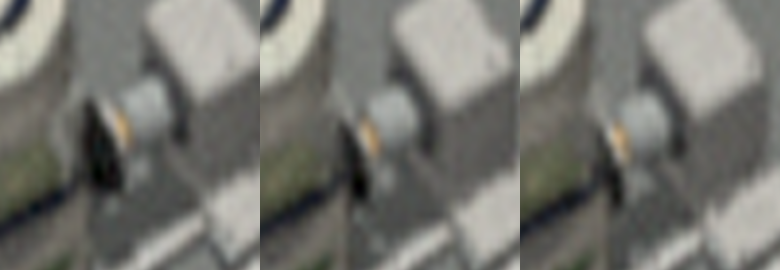

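View pics/cmp2.png

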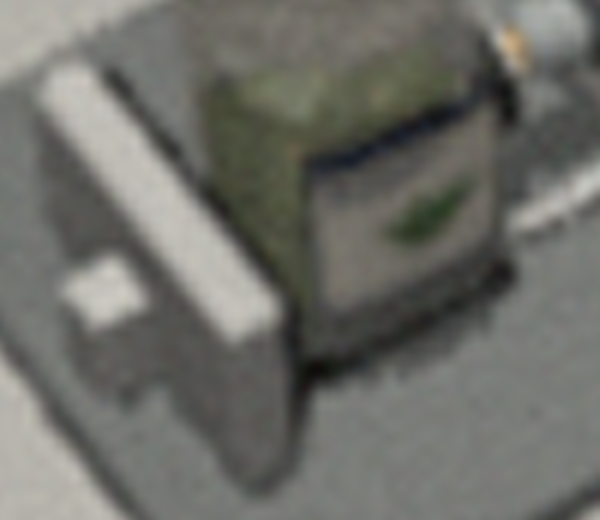

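>>> move_arm([
  [1.0,0,0,0,0,0,-0.03],
  [1.0,0,0,0,0,0,-0.06],
  [1.0,0,0,0,0,0,-0.1],
])

```text
time: 14.07
tcp_pos: [0.5842, -0.1045, 0.2049]
tool_rot: [0.002, 0.983, -0.184, -0.002]
contact_force: [0.2, -1.6, 0.6]
grip_width: 0.0137
```

```bash
cat > cmp.py <<'E'
import cv2,numpy as np,sys
def L(n): return cv2.cvtColor(cv2.imread(f"pics/{n}.png"),cv2.COLOR_BGR2GRAY).astype(np.float32)
a=L("s14")
for n in sys.argv[1:]:
    b=L(n)
    for nm,(y0,y1,x0,x1) in dict(cap=(110,260,130,290),label=(300,400,215,305),head=(160,280,335,430),plunger=(240,270,310,335)).items():
        t=a[y0:y1,x0:x1];r=cv2.matchTemplate(b[y0-30:y1+30,x0-40:x1+30],t,cv2.TM_CCOEFF_NORMED)
        _,v,_,p=cv2.minMaxLoc(r);print(n,nm,np.array(p)-[40,30],round(v,3))
E
python3 st2.py s15; python3 cmp.py s15
```

```text
t 14.07 knob 1.813 click 6.92 F [ 0.1599 -1.643   0.5529] M [-0.418  -0.0099  0.0469] tau7 0.583 g 0.0137 tcp [ 0.5842 -0.1045  0.2049]
t 14.17 knob 1.812 click 6.92 F [-0.2983 -1.7308  2.0421] M [-0.4247  0.0083 -0.127 ] tau7 -0.211 g 0.0138 tcp [ 0.5842 -0.1045  0.2049]
s15 cap [-5  4] 0.99
s15 label [-3  3] 0.98
s15 head [-5  3] 0.994
s15 plunger [-5  3] 0.936
```

View pics/s15.png

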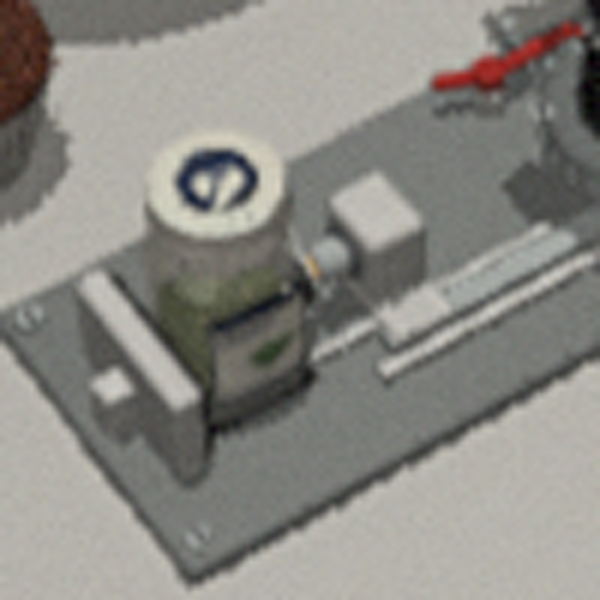

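>>> move_arm([
  [1.0,0,0,0,0,0,-0.03],
  [1.0,0,0,0,0,0,-0.06],
  [1.0,0,0,0,0,0,-0.1],
])

```text
time: 14.42
tcp_pos: [0.5842, -0.1045, 0.2049]
tool_rot: [0.002, 0.972, -0.234, -0.002]
contact_force: [-1.2, -1.8, 0.8]
grip_width: 0.0141
```

```bash
python3 st2.py s16; python3 cmp.py s16
```

```text
t 14.42 knob 1.914 click 7.31 F [-1.2339 -1.8051  0.7793] M [-0.4338 -0.0313  0.1203] tau7 0.505 g 0.0141 tcp [ 0.5842 -0.1045  0.2049]
t 14.52 knob 1.913 click 7.31 F [-1.357  -2.2205  1.7055] M [-0.4031 -0.0668 -0.0205] tau7 -0.343 g 0.0139 tcp [ 0.5842 -0.1044  0.2049]
s16 cap [-9  7] 0.989
s16 label [-8  6] 0.978
s16 head [-10   5] 0.995
s16 plunger [-9  7] 0.948
```

>>> move_arm([
  [1.0,0,0,0,0,0,-0.03],
  [1.0,0,0,0,0,0,-0.06],
  [1.0,0,0,0,0,0,-0.08],
])

```text
time: 14.77
tcp_pos: [0.5842, -0.1044, 0.2049]
tool_rot: [0.002, 0.962, -0.273, -0.002]
contact_force: [-0.5, -2.0, 0.2]
grip_width: 0.0137
```

```bash
python3 st2.py s17; python3 cmp.py s17
```

```text
t 14.77 knob 1.996 click 7.62 F [-0.4975 -2.0131  0.2459] M [-0.4815 -0.0078  0.1313] tau7 0.005 g 0.0137 tcp [ 0.5842 -0.1044  0.2049]
t 14.87 knob 1.994 click 7.62 F [-0.4736 -2.1327  1.4793] M [-0.4306  0.0065  0.0411] tau7 -0.245 g 0.0142 tcp [ 0.5842 -0.1044  0.2049]
s17 cap [-10   7] 0.99
s17 label [-8  6] 0.976
s17 head [-14   7] 0.994
s17 plunger [-10   7] 0.955
```

>>> move_arm([
  [1.0,0,0,0,0,0,0],
  [1.0,0,0,0,0,0,0],
  [1.0,0,0,0,0,0,-0.03],
  [1.0,0,0,0,0,0,-0.06],
  [1.0,0,0,0,0,0,-0.09],
  [1.0,0,0,0,0,0,-0.12],
  [1.0,0,0,0,0,0,-0.14],
], grip_force=40)

```text
time: 15.45
tcp_pos: [0.5842, -0.1044, 0.2049]
tool_rot: [0.002, 0.94, -0.341, -0.002]
contact_force: [-0.9, -3.5, 2.0]
grip_width: 0.0139
```

```bash
python3 st2.py s18; python3 cmp.py s18
```

```text
t 15.45 knob 2.137 click 8.16 F [-0.9381 -3.5352  2.0213] M [-0.5292  0.0039  0.1692] tau7 -0.034 g 0.0139 tcp [ 0.5842 -0.1044  0.2049]
t 15.55 knob 2.135 click 8.16 F [-0.2891 -2.0887  1.7187] M [-0.4942  0.0157  0.0573] tau7 -0.285 g 0.0139 tcp [ 0.5842 -0.1045  0.2049]
s18 cap [-10   7] 0.989
s18 label [-8  6] 0.976
s18 head [-21  11] 0.994
s18 plunger [-10   8] 0.924
```

>>> move_arm([
  [1.0,0,0,0,0,0,-0.03],
  [1.0,0,0,0,0,0,-0.06],
  [1.0,0,0,0,0,0,-0.09],
  [1.0,0,0,0,0,0,-0.12],
  [1.0,0,0,0,0,0,-0.15],
  [1.0,0,0,0,0,0,-0.18],
  [1.0,0,0,0,0,0,-0.2],
  [1.0,0,0,0,0,0,-0.22],
  [1.0,0,0,0,0,0,-0.24],
  [1.0,0,0,0,0,0,-0.26],
  [1.0,0,0,0,0,0,-0.27],
  [1.0,0,0,0,0,0,-0.27],
])

```text
time: 16.55
tcp_pos: [0.5842, -0.1045, 0.2049]
tool_rot: [0.002, 0.886, -0.464, -0.002]
contact_force: [-0.4, -2.4, 0.7]
grip_width: 0.0136
```

```bash
python3 st2.py s19; python3 cmp.py s19
python3 - <<'E'
from h import *
m=optics.camera_model("wrist");im=optics.capture("wrist");cv2.imwrite("pics/w19.png",im);np.savez("w19.npz",**m)
E
```

```text
t 16.55 knob 2.406 click 9.19 F [-0.381  -2.4184  0.6832] M [-0.5996  0.0826  0.2091] tau7 -0.350 g 0.0136 tcp [ 0.5842 -0.1045  0.2049]
t 16.65 knob 2.405 click 9.19 F [-1.1875 -2.8442  1.0048] M [-0.6396  0.0808  0.1819] tau7 -0.221 g 0.0133 tcp [ 0.5841 -0.1045  0.2049]
s19 cap [-11   7] 0.991
s19 label [-8  6] 0.978
s19 head [-34  18] 0.986
s19 plunger [ 30 -12] 0.669
```

View pics/w19.png

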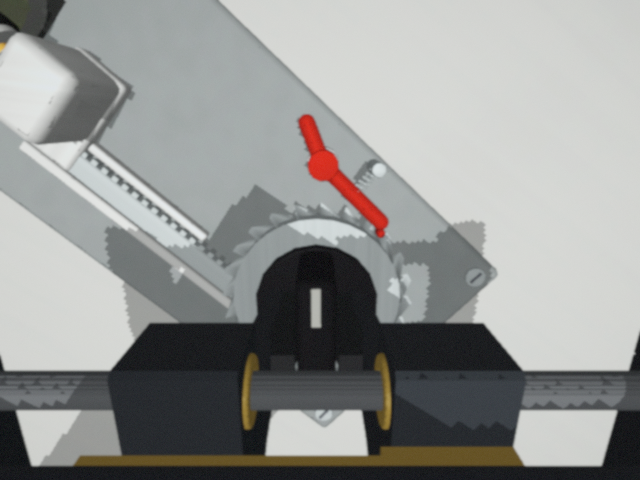

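View pics/s19.png

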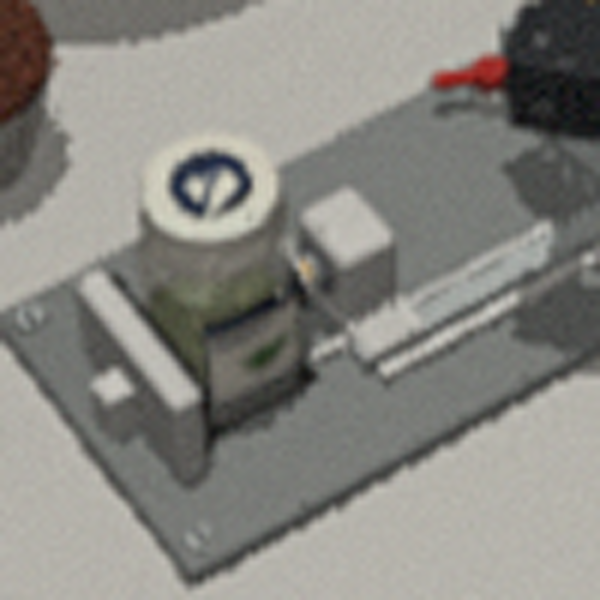

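>>> move_arm([
  [1.0,0,0,0,0,0,0.02],
  [1.0,0,0,0,0,0,0.04],
  [1.0,0,0,0,0,0,0.05],
  [1.0,0,0,0,0,0,0.05],
])

```text
time: 17.03
tcp_pos: [0.5842, -0.1045, 0.2049]
tool_rot: [0.002, 0.898, -0.441, -0.002]
contact_force: [-1.5, -2.9, 1.5]
grip_width: 0.0135
```

```bash
python3 st2.py s20; python3 cmp.py s20
```

```text
t 17.03 knob 2.354 click 8.99 F [-1.459  -2.8788  1.5029] M [-0.5405  0.0405  0.1913] tau7 -0.031 g 0.0135 tcp [ 0.5842 -0.1045  0.2049]
t 17.13 knob 2.355 click 9.00 F [-1.1608 -2.3536  1.3849] M [-0.6336  0.0696  0.2003] tau7 -0.162 g 0.0136 tcp [ 0.5842 -0.1045  0.2049]
s20 cap [-11   7] 0.99
s20 label [-8  6] 0.978
s20 head [-31  17] 0.988
s20 plunger [-20 -30] 0.681
```

>>> move_arm([
  [1.6,0,0,0,0,0,0],
  [2.2,0,0,0,0,0,0],
  [3.0,0,0,0,0,0,0],
  [4.0,0,0,0,0,0,0],
  [4.0,0,0,0,0,0,0],
  [4.0,0,0,0,0,0,0],
  [4.0,0,0,0,0,0,0],
])

```text
time: 17.72
tcp_pos: [0.5842, -0.1044, 0.2049]
tool_rot: [0.002, 0.898, -0.441, -0.002]
contact_force: [-0.7, -0.7, 0.2]
grip_width: 0.04
```

```bash
python3 st2.py s21; python3 cmp.py s21
python3 - <<'E'
from h import *
m=optics.camera_model("wrist");im=optics.capture("wrist");cv2.imwrite("pics/w21.png",im);np.savez("w21.npz",**m)
E
```

```text
t 17.72 knob 2.355 click 9.00 F [-0.6671 -0.7413  0.2081] M [-0.0532  0.0202  0.0037] tau7 -0.000 g 0.0400 tcp [ 0.5842 -0.1044  0.2049]
t 17.82 knob 2.355 click 9.00 F [-0.7653  0.3725 -0.4573] M [-0.0301 -0.0415 -0.023 ] tau7 -0.000 g 0.0398 tcp [ 0.5842 -0.1045  0.2049]
s21 cap [-11   7] 0.991
s21 label [-8  6] 0.974
s21 head [-31  16] 0.99
s21 plunger [-19 -30] 0.686
```

View pics/w21.png

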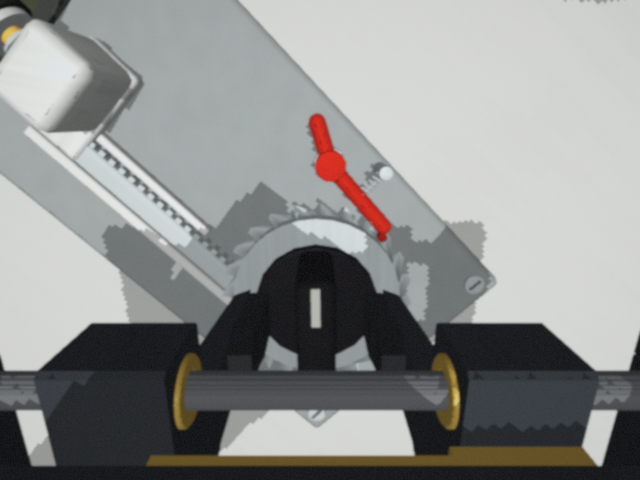

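View pics/s21.png

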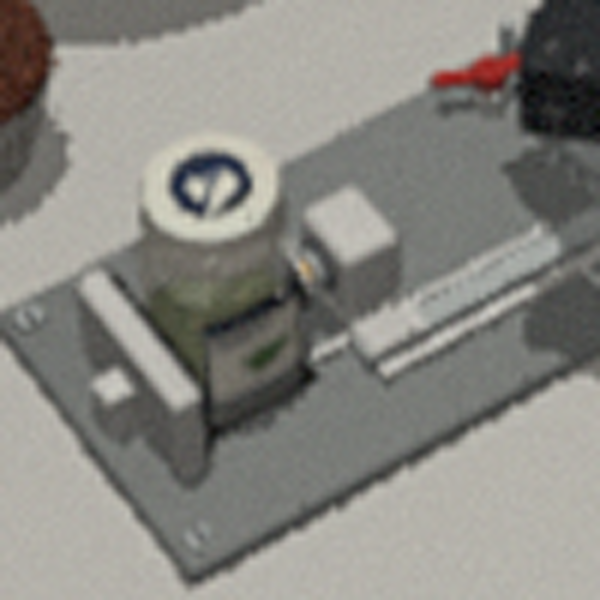

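>>> move_arm([
  [4.0,0,0,1,0,0,0],
  [4.0,0,0,3,0,0,0],
  [4.0,0,0,6,0,0,0],
  [4.0,0,0,9,0,0,0],
  [4.0,0,0,12,0,0,0],
  [4.0,0,0,12,0,0,0],
  [4.0,0,0,12,0,0,0],
])

```text
time: 18.45
tcp_pos: [0.5848, -0.1046, 0.3275]
tool_rot: [0.001, 0.897, -0.441, 0.0]
contact_force: [0.0, 0.3, -0.9]
grip_width: 0.0396
```

```bash
python3 st2.py s22; python3 cmp.py s22
python3 - <<'E'
from h import *
m=optics.camera_model("wrist");im=optics.capture("wrist");cv2.imwrite("pics/w22.png",im);np.savez("w22.npz",**m)
im=optics.capture("top");cv2.imwrite("pics/t22.png",im)
E
```

```text
t 18.45 knob 2.356 click 9.00 F [ 0.019   0.2716 -0.9301] M [ 0.0039  0.0154 -0.0142] tau7 0.009 g 0.0396 tcp [ 0.5848 -0.1046  0.3275]
t 18.55 knob 2.355 click 9.00 F [ 0.253  -0.7678 -0.5246] M [-0.0015 -0.0071  0.0163] tau7 0.000 g 0.0395 tcp [ 0.5837 -0.1045  0.3246]
s22 cap [-11   7] 0.991
s22 label [-8  6] 0.975
s22 head [-31  16] 0.991
s22 plunger [-20 -30] 0.664
```

View pics/w22.png

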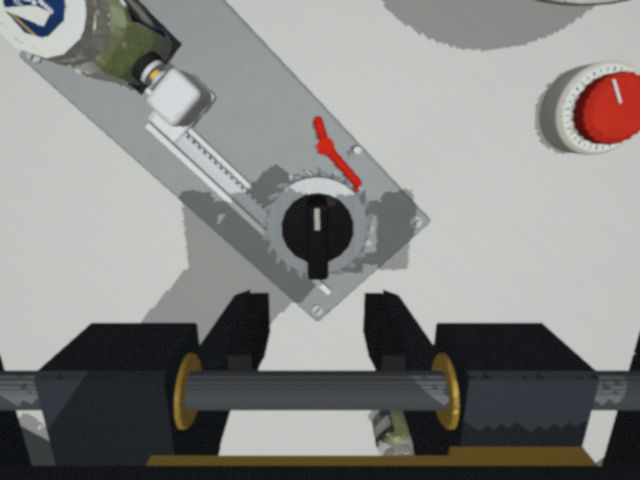

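View pics/t22.png

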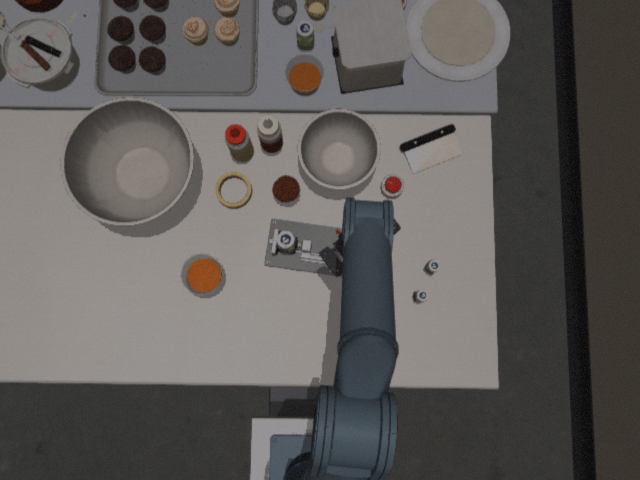

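The bar is still vertical in the wrist picture at (317, 235), so the knob is holding at about 2.356 rad, the ninth tooth. The jar is flush against the rest. Seen from above, the cup (204, 275), the cupcake (286, 188) and the timer (392, 186) have not moved, so I am handing in.

```bash
python3 -c "
from workcell import ctrl
print(ctrl.job_done())"
```

```text
the job is handed in; nothing more can be done
None
```

The job is handed in at about 18.6 s. The jar stands on the clamp's mark pressed against the rest, and the pawl alone holds the knob at the second click after touch.

- **Placing:** I picked the largest jar by its flats and set it down square on the mark. The wrist force when it touched the base was about 4 N. I let go with the foot still well clear of it.
- **Winding:** I turned the knob clockwise in one grip from 0.31 rad. The foot met the jar at about 1.7 rad. The jar stopped moving, flush with the rest, at about 1.92 rad. I went on to 2.405 rad, just past the click at 2.356 rad, eased back to it and opened the fingers.
- **Last checks:**
  - After I let go and raised the hand, the knob stayed at about 2.356 rad.
  - The jar and the sliding head did not shift in the pictures.
  - The spring travel past touch puts the foot's press at roughly 8.6 N. That is inferred from the pictures and the knob angle, not measured directly.
  - The cup, cupcake and timer were where they started.
- **Disagreements:**
  - The wrist moment was too noisy, by about 0.1 N m, to show the touch. I took the touch from the jar stopping in the scene pictures instead; the later moment rise to about 0.2 N m agreed with it.
  - The top and wrist cameras differed by about 3 mm on the clamp's sideways position. I used a value in between.

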